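# Open out and load the tasting stand

### The arm

A 6-joint arm with a two-finger parallel gripper is mounted at the origin on the work surface. World frame = base frame: x ahead of the robot, y to its left, z up, the work surface at z = 0. Lengths are in m, angles in degrees, forces in N, time in s.
With the tool pointing down it reaches from about 0.3 to 0.875 m from the base axis. Payload 6.4 kg.
Tool frame: the origin (TCP) lies on the centre line of the jaws, within the pads' length; the fingertips stand 25 mm ahead of it and the grasp point (between the pads) lies 6 mm ahead of it; z points along the fingers, y is the line along which they close (so a half turn about z gives the same grasp; the last joint's range is limited). The gripper opens to 85 mm and grips with 20 to 120 N. Pads are 22 mm wide; open, the fingers measure 114 mm over their backs; the gripper's body (76 mm by 85 mm) begins 54 mm behind the grasp point. The pads swing forward as they close: fully open they stand 13 mm farther back than shut.
Start: joints at [-83.612, 10.359, 92.074, -0, 77.567, -11.82], TCP at [0.18, -0.546, 0.256] pointing down, gripper open.
Joint ranges: [-171.53, 171.53], [-51.25, 118.39], [17.06, 147.69], [-65.23, 245.23], [0, 150.52], [-178.68, 178.68]. Speed limits (degrees/s): [147.25, 147.25, 172.46, 180, 180, 180].

### API

Orientations are given as a 3x3 rotation matrix whose columns are the frame's x, y, z axes.
In Python, from plant import manip gives the robot as it stands.
- The arm moves only by the shell command python3 -m handwheel 'ROWS'. ROWS is JSON, a list of rows, each a list of 3 entries, a list of its own where there are three numbers: the shift along the tool's x, y, z in units of 12 cm (1.0 is 12 cm), then the turn, a rotation vector about the tool's x, y, z in units of 2 pi rad (1.0 is 2 pi rad), then the opening, from -1 (shut) to 1 (fully open). In form: [[[tx, ty, tz], [ax, ay, az], claw], ...]. A call has 1 to 12 rows; each row is the pose to reach, as a shift and turn from the pose commanded when the call began, along the tool's axes at that moment, turning the shorter way round; what a row does not reach only later rows make up. A row lasts 1/12 s, in which the tool goes at most 41.7 mm and 7.16 degrees, less where a joint would pass 70% of its speed; a pose out of reach is approached as far as the arm can. A call with a number of a shift or a turn outside -1 to 1 is refused whole. A call with a gripper value outside its range is refused whole. The fingers move at their own pace and stop on an object; the grip force is fixed at half the most. Time passes only in rows, so rows that repeat a pose let the fingers close. It gives the time, the measured TCP pose, the force, the opening and the grip force at its end, in the units of the state.
- manip.read_state(): the state, without advancing time (a new reading comes with each control period).
- manip.grab_frame(name): name is "scene" or "top"; returns a dict with "color" (400x640x3 uint8, red, green, blue), "mtx" (3x3 intrinsics, pixels), "pose" (4x4, takes a point from camera to world coordinates). Camera axes: x right, y down, z forward; pixel columns grow to the right and rows downward; lengths in m; the calibration is good to about 2 mm. A picture is of the moment at which its call begins. There is no depth.
- manip.sign_off(): hands the job in; it is judged then, once.
The state is a dict: "time": time; "joint_pos": joint angles; "qd": joint speeds; "effort": joint torques, N m; "tcp_pos": TCP position; "eef_rot": TCP orientation; "contact_force": force on the tool from outside, world axes, zero at the start; "wrist_torque": the same for the moment, N m; "grip_width": opening from 0.0 (shut) to 1.0 (fully open); "gripper_force": force on a finger pad.
Only numpy, scipy, OpenCV 4.12 (cv2) and the standard library are available. Lean on these libraries where they do the work, as an engineer would, in place of code of your own. Each camera call takes 0.05 s, during which the arm holds its last target. There are 200 camera calls.

### The job

Set up the cheese tasting stand on the counter: swing out the bracket on the side where the big grey cheese wheel does not stand, all the way until it clicks home at its end stop, and leave the other bracket folded. Once it is out, seat the square cheese flat in the pad at that bracket's end, and seat every other loose small cheese flat in a nest of its own shape in the board (round in round, oblong in oblong). Do not shift the wheel, the jar or the mill.

Things in the scene. Friction and masses are not known exactly. Their poses are not given: they have to be found in the camera images.
- stand: The wooden stand, fixed to the counter: a board 160 mm (x) by 300 mm (y) by 40 mm high with three round and three oblong nests sunk 8 mm into its top. Origin: centre of its underside, on the counter; its x axis points across the board (away from the robot, give or take 0.12 rad), y to the left. Under each bracket's hinge lies a 4 mm steel plate beside the board.
- left_bracket (a joint): Swing of the left (+y side) bracket about its upright hinge: 0 = folded along the stand's +x beside the board, 1.571 = out along the stand's +y, at its stop. Stays where it is left (friction about 1 N at the post). From 1.27 to 1.45 a sprung ball resists (up to about 7 N at the post), past 1.48 it snaps home and holds. Starts at 0 to 0.25. A flat steel arm, its top 28 mm over the counter.
- right_bracket (a joint): The same for the right (-y side) bracket, mirrored: 0 = folded along the stand's +x, 1.571 = out along the stand's -y.
- left_post (a point): Point to grip on the left bracket's upright round post, 16 mm thick: on its axis, 69 mm over the counter, 70 mm from the hinge. Its top is 16 mm higher. Hinge axis: 55 mm in front (stand's -x) and 190 mm to the left of the stand's centre. x axis: along the arm. The board's side is 40 mm away when folded.
- right_post (a point): The same on the right bracket, whose hinge lies 190 mm to the right of the stand's centre.
- left_pad (a point): Centre of the floor of the square nest in the pad at the end of the left bracket, 26 mm over the counter, 130 mm from the hinge. The pad is 74 mm square, its rim 34 mm over the counter; the nest is 58 mm square and 8 mm deep, its sides along and across the arm (x axis along the arm).
- right_pad (a point): The same on the right bracket.
- round_nest0 (a point): Centre of the floor of a round nest in the board, 32 mm over the counter: 66 mm wide, 8 mm deep; the three lie in the near row, 96 mm apart along the stand's y. Edges chamfered 2 mm.
- round_nest1 (a point): Centre of the floor of a round nest in the board, 32 mm over the counter: 66 mm wide, 8 mm deep; the three lie in the near row, 96 mm apart along the stand's y. Edges chamfered 2 mm.
- round_nest2 (a point): Centre of the floor of a round nest in the board, 32 mm over the counter: 66 mm wide, 8 mm deep; the three lie in the near row, 96 mm apart along the stand's y. Edges chamfered 2 mm.
- oblong_nest0 (a point): Centre of the floor of an oblong nest in the board, 32 mm over the counter: 46 mm along the stand's x, 88 mm along its y, 8 mm deep; the three lie in the far row, 96 mm apart,, 80 mm behind the round ones.
- oblong_nest1 (a point): Centre of the floor of an oblong nest in the board, 32 mm over the counter: 46 mm along the stand's x, 88 mm along its y, 8 mm deep; the three lie in the far row, 96 mm apart,, 80 mm behind the round ones.
- oblong_nest2 (a point): Centre of the floor of an oblong nest in the board, 32 mm over the counter: 46 mm along the stand's x, 88 mm along its y, 8 mm deep; the three lie in the far row, 96 mm apart,, 80 mm behind the round ones.
- round0: Small pale round cheese, a drum 62 mm across and 44 mm high, about 0.14 kg; origin at the centre of its underside, z up. May be absent.
- round1: Small pale round cheese, a drum 62 mm across and 44 mm high, about 0.14 kg; origin at the centre of its underside, z up. May be absent.
- round2: Small pale round cheese, a drum 62 mm across and 44 mm high, about 0.14 kg; origin at the centre of its underside, z up. May be absent.
- oblong0: Small pale oblong cheese, 42 mm (its x) by 84 mm (its y) by 44 mm high, about 0.16 kg; origin at the centre of its underside. May be absent.
- oblong1: Small pale oblong cheese, 42 mm (its x) by 84 mm (its y) by 44 mm high, about 0.16 kg; origin at the centre of its underside. May be absent.
- oblong2: Small pale oblong cheese, 42 mm (its x) by 84 mm (its y) by 44 mm high, about 0.16 kg; origin at the centre of its underside. May be absent.
- square0: Small pale square cheese, 54 by 54 by 44 mm high, about 0.13 kg; origin at the centre of its underside, axes along its sides. Always there.
- wheel: Bystander: big whole grey cheese wheel, 172 mm across and 80 mm high, 1.8 kg, loose, standing about 0.36 m to the left or right of the stand's centre, in the way of that side's bracket. Origin: centre of its underside.
- slate: Thin dark slate mat, 150 mm square, 5 mm thick, fixed, lying on the other side; that bracket passes over it.
- jar: Bystander: loose glass jar, 64 mm across, 85 mm high, beyond the stand. Origin: centre of its underside.
- mill: Bystander: loose wooden mill, 54 mm across, 130 mm high, beyond the stand. Origin: centre of its underside.
Things that resemble listed ones, but are neither listed nor needed, are in the scene too. What is shaped like the oblong2 but blue or green is not meant.

How it is judged:
By the outcome, as a careful person would: the job done as asked, in the order asked, and still so for the second after the job is handed in, with the robot touching nothing.
Of round0, round1, round2, oblong0, oblong1, oblong2 only 4 to 6 are there at a start; the rules pass over those that are not, and their reading is None.
At some moment in a run one of round0, round1, round2, oblong0, oblong1, oblong2, square0 may be knocked a few centimetres aside while the robot is not near it.
Once in a run the grip may slacken for a moment while it holds something.
It also fails if it takes over 210 s, if anything falls off the work surface, if the arm or the gripper's body presses on something with over 40 N, if the wrist force passes 120 N, or if a joint passes its speed limit or range.

## Working session

There is one attempt and no reset: what is moved stays moved. The work goes in short steps, Python scripts to look and compute and a shell command to move; the robot and the scene stay as the last step left them, time stands still between calls to the robot, and variables do not carry over. Pictures are saved under pics/ and viewed, at most 14 in all, crops included, and the job is handed in when it is done.

```bash
ls; mkdir -p pics
python3 - <<'E'
from plant import manip
import cv2,numpy as np
s=manip.read_state();print({k:np.round(v,3).tolist() for k,v in s.items()})
for n in("scene","top"):
    f=manip.grab_frame(n);cv2.imwrite(f"pics/{n}0.png",f["color"][:,:,::-1]);print(n,f["mtx"].round(1).tolist(),f["pose"].round(3).tolist())
E
```

```text
pics
{'time': 0.0, 'joint_pos': [-83.612, 10.403, 92.132, -0.002, 77.565, -11.82], 'qd': [-0.0, 0.072, -0.079, 0.003, -0.041, -0.014], 'effort': [-0.0, -44.488, -35.134, -0.0, 0.009, 0.0], 'tcp_pos': [0.18, -0.546, 0.255], 'eef_rot': [[0.95, 0.312, -0.0], [0.312, -0.95, 0.002], [0.0, -0.002, -1.0]], 'contact_force': [0.987, 0.083, -0.209], 'wrist_torque': [0.023, 0.015, 0.029], 'gripper_force': 0.0, 'grip_width': 1.0}
scene [[389.4, 0.0, 323.2], [0.0, 389.4, 197.7], [0.0, 0.0, 1.0]] [[0.476, 0.751, -0.458, 0.973], [0.879, -0.404, 0.252, -0.189], [0.004, -0.523, -0.852, 0.842], [0.0, 0.0, 0.0, 1.0]]
top [[397.6, 0.0, 317.6], [0.0, 397.6, 198.1], [0.0, 0.0, 1.0]] [[-0.03, -0.985, 0.169, 0.393], [-0.999, 0.033, 0.017, 0.01], [-0.022, -0.168, -0.986, 1.107], [0.0, 0.0, 0.0, 1.0]]
```

View pics/scene0.png

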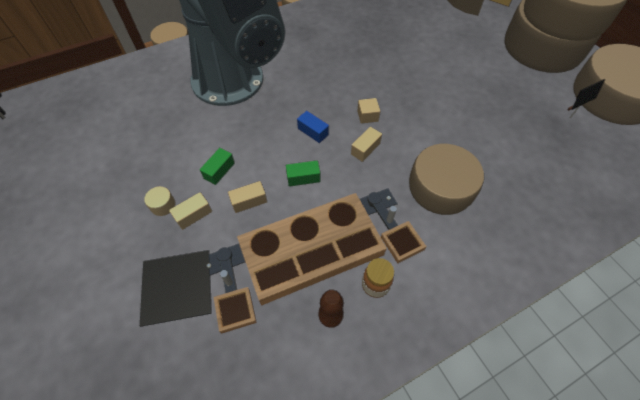

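View pics/top0.png

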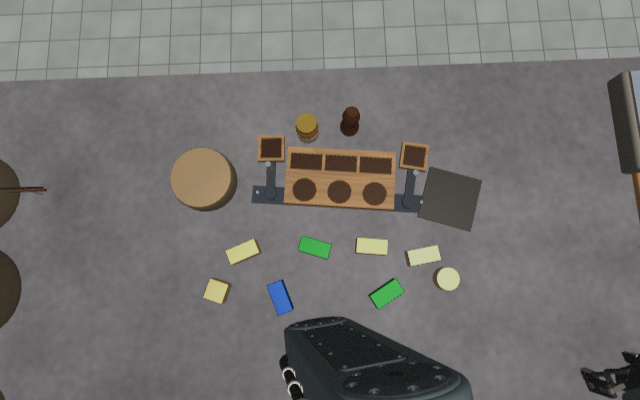

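The scene view shows the wheel on the left (+y) (top view at 203,179) and the slate on the right (450,198), so the right bracket is the one to swing. The loose cheeses in the top view are:
- square: (216,291)
- oblongs: (242,251), (372,246) and (424,255)
- round: (448,279)

The blue and green blocks are decoys.

```bash
cat > h.py <<'E'
from plant import manip
import cv2,numpy as np
def ray(f,uv):
    uv=np.asarray(uv,float).reshape(-1,2);K=f["mtx"];P=f["pose"]
    d=np.c_[(uv[:,0]-K[0,2])/K[0,0],(uv[:,1]-K[1,2])/K[1,1],np.ones(len(uv))]@P[:3,:3].T
    return P[:3,3],d
def onz(f,uv,z):
    o,d=ray(f,uv);return (o+d*((z-o[2])/d[:,2])[:,None])
def pix(f,p):
    P=f["pose"];c=(np.asarray(p).reshape(-1,3)-P[:3,3])@P[:3,:3];return (c/c[:,2:])@f["mtx"].T[:,:2]
def tri(fa,ua,fb,ub):
    a,d=ray(fa,ua);b,e=ray(fb,ub);d=d[0];e=e[0]
    s,t=np.linalg.lstsq(np.c_[d,-e],b-a,rcond=None)[0];p,q=a+s*d,b+t*e
    return (p+q)/2,np.linalg.norm(p-q)
def blobs(m,lo=60,hi=4000):
    c,_=cv2.findContours(m.astype(np.uint8),cv2.RETR_EXTERNAL,cv2.CHAIN_APPROX_NONE)
    return [x for x in c if lo<cv2.contourArea(x)<hi]
def cen(f,c,z):
    q=onz(f,c[:,0,:],z)[:,:2].astype(np.float32)
    m=cv2.moments(((q-q[0])*1e4).reshape(-1,1,2).astype(np.float32));return q[0]+np.array([m["m10"],m["m01"]])/m["m00"]/1e4
E
python3 - <<'E'
from h import *
import pickle
F={n:manip.grab_frame(n) for n in("scene","top")};pickle.dump(F,open("f0.pkl","wb"))
for n,f in F.items():
    hsv=cv2.cvtColor(f["color"],cv2.COLOR_RGB2HSV)
    pts={"top":[(216,291),(242,251),(372,246),(424,255),(448,279),(448,290),(305,189),(339,163),(340,205),(414,156),(404,156),(417,173),(320,270),(203,179)],
     "scene":[(369,105),(370,118),(366,138),(247,192),(250,204),(190,205),(159,196),(160,208),(265,243),(305,228),(278,274),(300,255),(235,310),(227,282),(446,163)]}[n]
    for u,v in pts: print(n,(u,v),hsv[v,u])
E
```

```text
scene (369, 105) [ 21  92 183]
scene (370, 118) [18 92 83]
scene (366, 138) [ 23  87 181]
scene (247, 192) [ 22  88 183]
scene (250, 204) [19 92 78]
scene (190, 205) [ 29  70 182]
scene (159, 196) [ 28  71 182]
scene (160, 208) [19 90 88]
scene (265, 243) [ 11 122  50]
scene (305, 228) [ 11 122  50]
scene (278, 274) [ 12 118  54]
scene (300, 255) [ 15 121  78]
scene (235, 310) [ 12 116  57]
scene (227, 282) [26 25 72]
scene (446, 163) [ 18  83 136]
top (216, 291) [ 26  83 200]
top (242, 251) [ 29  75 203]
top (372, 246) [ 33  64 206]
top (424, 255) [ 34  48 207]
top (448, 279) [ 34  51 206]
top (448, 290) [ 27  63 173]
top (305, 189) [  8 101  76]
top (339, 163) [11 99 75]
top (340, 205) [ 15 114 165]
top (414, 156) [ 11 106  72]
top (404, 156) [ 15 126  75]
top (417, 173) [107  32 158]
top (320, 270) [165   4 122]
top (203, 179) [ 16  87 159]
```

```bash
cat >> h.py <<'E'
U=4
def up(f):
    im=cv2.resize(f["color"],None,fx=U,fy=U,interpolation=cv2.INTER_CUBIC);return cv2.cvtColor(im,cv2.COLOR_RGB2HSV).astype(int)
def uc(c): return (c.astype(float)+.5)/U-.5
def masks(n,f):
    h=up(f);H,S,V=h[...,0],h[...,1],h[...,2]
    ch=(H>15)&(H<40)&(S>30)&(V>(133 if n=="scene" else 180))
    ne=(H<16)&(S>70)&(V<(78 if n=="scene" else 100))
    return ch,ne
def rect(f,c,z):
    q=onz(f,c[:,0,:],z)[:,:2];(a,b),(w,h),an=cv2.minAreaRect(((q-q.mean(0))*1e3).astype(np.float32))
    return q.mean(0)*1e3+[a,b],w,h,an
E
python3 - <<'E'
from h import *
import pickle
F=pickle.load(open("f0.pkl","rb"));tiles=[]
box={"scene":(120,80,320,260),"top":(190,120,290,190)}
for n,f in F.items():
    ch,ne=masks(n,f);im=cv2.resize(f["color"][:,:,::-1],None,fx=U,fy=U).copy()
    for m,z,col in((ch,.044,(0,0,255)),(ne,.040,(255,255,0))):
        for c in blobs(m,1000,14000):
            cc=uc(c);r=rect(f,cc,z);u=cc[:,0].mean(0)
            if not(120<u[0]<470 and 80<u[1]<340):continue
            cv2.drawContours(im,[c],-1,col,1)
            print(n,"ch" if z>.04 else "ne",u.round(1),(cen(f,cc,z)*1e3).round(1),"rect",np.round(r[0],1),np.round(r[1:],1))
    x,y,w,h=box[n];t=im[y*U:(y+h)*U,x*U:(x+w)*U];cv2.imwrite(f"pics/m_{n}.png",cv2.resize(t,None,fx=min(800/t.shape[1],600/t.shape[0]),fy=min(800/t.shape[1],600/t.shape[0]),interpolation=cv2.INTER_AREA))
E
```

```text
scene ch [232.8 308.5] [ 688.  -237.3] rect [ 689.9 -241.1] [71.9 72.2 79.2]
scene ch [380.9 270.5] [764.3  66.4] rect [763.9  66.8] [55. 54. 19.]
scene ch [403.6 239.7] [725.4 157.6] rect [727.  153.6] [72.5 71.6 88.3]
scene ch [188.1 206.5] [ 413.4 -245.8] rect [ 413.3 -245.9] [42.6 84.2  9.8]
scene ch [156.6 196.6] [ 351.  -304.1] rect [ 350.9 -303.9] [59.9 61.4 75.1]
scene ch [245.7 192.3] [ 441.4 -110.8] rect [ 441.4 -110.8] [84.7 42.4 84.2]
scene ch [366.7 138.9] [437.2 235.1] rect [437.2 235.2] [41.8 84.8 21.6]
scene ch [368.7 105.4] [336.4 305.1] rect [336.2 305. ] [54.  54.7 70.7]
scene ne [233.7 309. ] [ 690.1 -241.2] rect [ 690.1 -241.2] [54.7 53.8 78.7]
scene ne [330.7 308.6] [783.6 -65.3] rect [782.8 -65.3] [48.2 75.5 59. ]
scene ne [276.4 274. ] [ 663.6 -132.3] rect [ 663.4 -132.4] [84.4 42.6 84.6]
scene ne [317.2 258. ] [672.5 -37.5] rect [672.4 -37.5] [84.2 42.9 84.7]
scene ne [264.6 243.1] [ 584.4 -125.3] rect [ 584.2 -125.2] [61.8 59.9 61.7]
scene ne [356.1 242.6] [681.4  57.8] rect [681.2  57.9] [84.7 43.  84.6]
scene ne [403.2 240.7] [727.5 153.3] rect [727.3 153.
[... 483 characters left out ...]
1.8 -112.2] rect [ 441.8 -112.1] [81.2 38.5 83.8]
top ne [374.3 193.2] [ 583.4 -126.2] rect [ 583.3 -126.1] [61.8 60.9 87.2]
top ne [338.9 191.2] [592.1 -30.9] rect [592.1 -31.3] [62.1 61.1 88. ]
top ne [303.8 189.2] [601.2  64.5] rect [601.5  64.2] [62.3 61.3 88.9]
top ne [375.2 165. ] [ 662.5 -133.4] rect [ 662.9 -133.6] [86.3 43.7 84.6]
top ne [340.4 163. ] [671.6 -38.1] rect [671.9 -38.1] [86.3 43.9 84.6]
top ne [305.7 161.1] [680.4  57.1] rect [680.8  57. ] [86.5 43.9 84.5]
top ne [414.  155.7] [ 685.3 -241.6] rect [ 685.3 -241.6] [56.7 55.5 78.6]
top ne [270.9 147.6] [722.9 154. ] rect [723.3 154.4] [56.7 55.  88. ]
top ne [349.9 120.9] [791.8 -69.7] rect [792.9 -69.2] [51.7 86.2 81.7]
```

View pics/m_top.png

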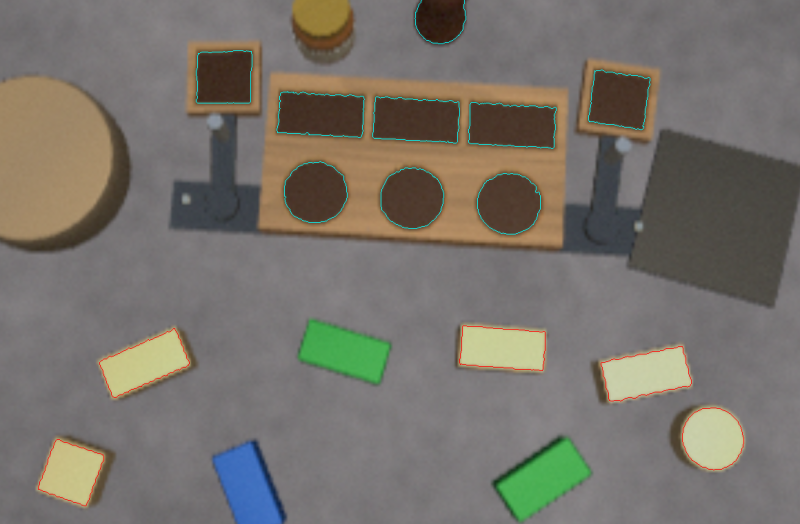

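View pics/m_scene.png

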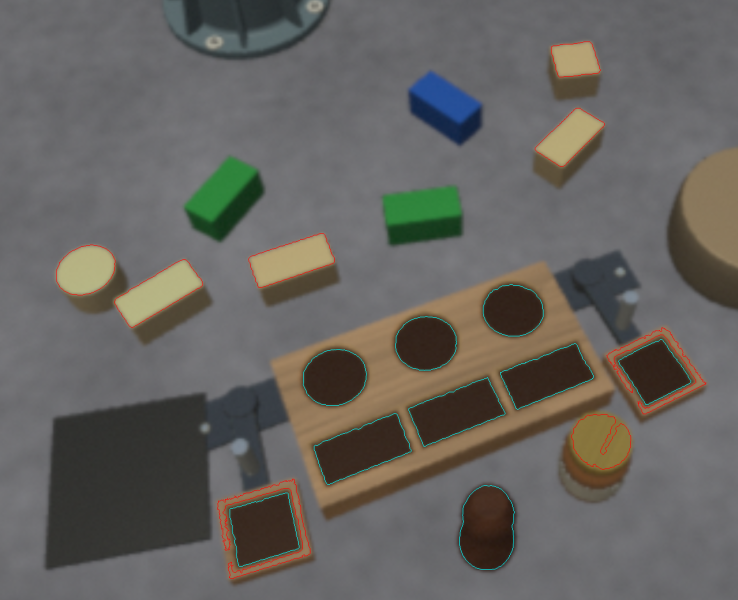

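The masks follow the true top faces and nest rims: 5 cheeses, 6 nests and 2 pads, and the two views agree to about 1.5 mm. Next I fit the stand, check heights by triangulation, and get the bracket angle.

Run:
```python
from h import *
import pickle
F=pickle.load(open("f0.pkl","rb"));s,t=F["scene"],F["top"]
C={}
for n,f in F.items():
    ch,ne=masks(n,f)
    C[n]=[(k,uc(c)) for k,m in(("ch",ch),("ne",ne)) for c in blobs(m,1000,14000)]
def near(n,k,p,z):
    L=[(np.linalg.norm(cen(F[n],c,z)-p),c) for kk,c in C[n] if kk==k];return min(L,key=lambda x:x[0])[1]
def both(k,p,z):
    p=np.array(p)/1e3;a,b=near("scene",k,p,z),near("top",k,p,z)
    ca,cb=cen(s,a,z),cen(t,b,z)
    X,e=tri(s,pix(s,[*ca,z])[0],t,pix(t,[*cb,z])[0])
    return (ca+cb)/2,X,e,[rect(s,a,z)[3],rect(t,b,z)[3]]
for nm,p in dict(sq=(336,304),rnd=(351,-305),obR=(413,-246),obM=(441,-111),obL=(437,235)).items():
    r=both("ch",p,.044);print(nm,(r[0]*1e3).round(1),"tri",(r[1]*1e3).round(1),"skew",round(r[2]*1e3,1),np.round(r[3],1))
obs=[];mod=[]
for i,p in enumerate([(602,65),(593,-30),(584,-126),(681,57),(672,-38),(663,-133)]):
    r=both("ne",p,.040);obs.append(r[0]);mod.append([-.04 if i<3 else .04,.096*(1-i%3)]);print("nest",i,(r[0]*1e3).round(1),"z",round(r[1][2]*1e3,1))
obs=np.array(obs);mod=np.array(mod)
# rigid fit incl. free row offset
A=mod-mod.mean(0);B=obs-obs.mean(0);th=np.arctan2((A[:,0]*B[:,1]-A[:,1]*B[:,0]).sum(),(A*B).sum())
R=np.array([[np.cos(th),-np.sin(th)],[np.sin(th),np.cos(th)]]);c=obs.mean(0)
print("stand nestcentre",(c*1e3).round(1),"yaw",np.degrees(th).round(2),"res",((B-A@R.T)*1e3).round(1).tolist())
r=both("ne",(687,-241),.034);print("padR",(r[0]*1e3).round(1),(r[1]*1e3).round(1),r[3])
for off in(-.055,):
    h=c+R@[off,-.19];d=r[0]-h;print("hingeR",(h*1e3).round(1),"len",np.linalg.norm(d)*1e3,"ang",np.degrees(np.arctan2(d[1],d[0])-th))
    print("postR",((h+d/np.linalg.norm(d)*.07)*1e3).round(1))
# board corners check in top: nests' mean vs board centre
im=up(t);m=(im[...,0]>8)&(im[...,0]<22)&(im[...,1]>90)&(im[...,2]>120);m=cv2.morphologyEx(m.astype(np.uint8),cv2.MORPH_CLOSE,np.ones((15,15)))
for b in blobs(m,80000,400000):print("board",rect(t,uc(b),.04))
```

```text
sq [336.7 304.2] tri [337.3 303.6  45.3] skew 1.4 [70.7 70.2]
rnd [ 351.  -304.8] tri [ 351.3 -304.7   44.7] skew 1.4 [75.1 53.6]
obR [ 413.3 -246.6] tri [ 413.3 -246.5   44.4] skew 1.5 [9.8 9.5]
obM [ 441.6 -111.5] tri [ 441.9 -111.5   45.1] skew 1.3 [84.2 83.8]
obL [437.5 234.4] tri [438.  233.9  45.3] skew 1.0 [21.6 21.6]
nest 0 [601.7  64.9] z 38.9
nest 1 [592.8 -30.5] z 38.7
nest 2 [ 583.9 -125.7] z 39.1
nest 3 [680.9  57.4] z 39.0
nest 4 [672.1 -37.8] z 39.0
nest 5 [ 663.  -132.8] z 39.0
stand nestcentre [632.4 -34.1] yaw -5.34 res [[0.2, -0.4], [0.2, -0.1], [0.2, 0.2], [-0.2, -0.3], [-0.2, 0.0], [-0.3, 0.6]]
padR [ 687.5 -242.3] [ 687.4 -242.4   33.1] [78.7229232788086, 78.57440948486328]
hingeR [ 560.  -218.2] len 129.7633643290205 ang -5.372164873006032
postR [ 628.7 -231.2]
board (array([651.29803252,   6.77543692]), 384.91741943359375, 191.6446075439453, 84.53467559814453)
```

```bash
cat >> h.py <<'E'
def to(x,y,z,psi,arc=None):
    "print shift (12cm units) in tool axes and turn to reach world mm target"
    s=manip.read_state();p=np.array(s["tcp_pos"])*1e3;R=np.array(s["eef_rot"]);ps=np.degrees(np.arctan2(R[1,0],R[0,0]))
    d=R.T@(np.array([x,y,z])-p)/120;a=(psi-ps+180)%360-180
    print("t",round(s["time"],2),"tcp",p.round(1),"psi",ps.round(2),"tilt",R[:2,2].round(3),"F",np.round(s["contact_force"],1),"w",round(s["grip_width"],3),"gf",round(s["gripper_force"],1))
    print("  shift",d.round(3),"turn az",round(-a/360,4))
E
A='[[[0.874,-0.265,0],[0,0,0],1],[[0.874,-0.265,0],[0,0,0],1],[[0.874,-0.265,0],[0,0,0],1]]'; true
python3 -m handwheel '[[[0.874,-0.265,0],[0,0,0],1],[[0.874,-0.265,0],[0,0,0],1],[[0.874,-0.265,0],[0,0,0],1],[[0.874,-0.265,0],[0,0,0],1]]'
python3 -m handwheel '[[[0.874,-0.265,0],[0,0,0],1],[[0.874,-0.265,0],[0,0,0],1],[[0.874,-0.265,0],[0,0,0],1]]' >/dev/null
python3 -m handwheel '[[[0.874,-0.265,0],[0,0,0],1],[[0.874,-0.265,0],[0,0,0],1],[[0.874,-0.265,0],[0,0,0],1]]' >/dev/null
python3 -m handwheel '[[[0.874,-0.265,0],[0,0,0],1],[[0.874,-0.265,0],[0,0,0],1],[[0.874,-0.265,0],[0,0,0],1]]' >/dev/null
python3 -m handwheel '[[[0.874,-0.265,0],[0,0,0.08],1],[[0.874,-0.265,0],[0,0,0.08],1],[[0.874,-0.265,0],[0,0,0.08],1],[[0.874,-0.265,0],[0,0,0.08],1],[[0.874,-0.265,0],[0,0,0.08],1],[[0.874,-0.265,0],[0,0,0.08],1]]'
python3 -c "
from h import *
to(628.7,-231.2,75,-10.7)"
```

```text
time: 0.53
tcp_pos: [0.2729, -0.4802, 0.2561]
eef_rot: [[0.949, 0.316, 0.001], [0.316, -0.949, 0.002], [0.002, -0.001, -1.0]]
contact_force: [0.3, -1.2, -0.0]
grip_width: 0.998
gripper_force: 0.0
time: 1.78
tcp_pos: [0.6279, -0.2316, 0.2557]
eef_rot: [[0.984, -0.181, -0.001], [-0.181, -0.984, 0.0], [-0.001, 0.0, -1.0]]
contact_force: [0.1, 0.1, 0.2]
grip_width: 0.997
gripper_force: 0.0
t 1.78 tcp [ 627.9 -231.6  255.7] psi -10.4 tilt [-0.001  0.   ] F [0.1 0.1 0.2] w 0.997 gf 0.0
  shift [ 0.008 -0.005  1.506] turn az 0.0008
```

```bash
python3 -m handwheel '[[[0.01,0,1.0],[0,0,0],1],[[0.01,0,1.0],[0,0,0],1],[[0.01,0,1.0],[0,0,0],1]]' >/dev/null
python3 -m handwheel '[[[0,0,0.3],[0,0,0],1],[[0,0,0.4],[0,0,0],1],[[0,0,0.5],[0,0,0],1],[[0,0,0.5],[0,0,0],1],[[0,0,0.5],[0,0,0],-1],[[0,0,0.5],[0,0,0],-1],[[0,0,0.5],[0,0,0],-1],[[0,0,0.5],[0,0,0],-1],[[0,0,0.5],[0,0,0],-1],[[0,0,0.5],[0,0,0],-1],[[0,0,0.5],[0,0,0],-1],[[0,0,0.5],[0,0,0],-1]]'
python3 - <<'E'
from h import *
to(628.7,-231.2,75,-10.7)
# arc waypoints, tool x along arm, r=70, clockwise swing a (deg): centre at tool (-70,0); 
for a in range(7,50,7):
    t=np.radians(a);print(a,(70*np.array([np.cos(t)-1,np.sin(t)])/120).round(3),round(a/360,4))
f=manip.grab_frame("scene");cv2.imwrite("pics/g1.png",cv2.resize(f["color"][200:340,150:370,::-1],None,fx=3,fy=3))
E
```

```text
time: 3.03
tcp_pos: [0.6298, -0.2319, 0.0775]
eef_rot: [[0.983, -0.184, 0.001], [-0.184, -0.983, -0.001], [0.001, 0.001, -1.0]]
contact_force: [-1.1, 0.4, 6.3]
grip_width: 0.17
gripper_force: 58.5
t 3.03 tcp [ 629.8 -231.9   77.5] psi -10.58 tilt [ 0.001 -0.001] F [-1.1  0.4  6.3] w 0.17 gf 58.5
  shift [-0.01  -0.004  0.02 ] turn az 0.0003
7 [-0.004  0.071] 0.0194
14 [-0.017  0.141] 0.0389
21 [-0.039  0.209] 0.0583
28 [-0.068  0.274] 0.0778
35 [-0.105  0.335] 0.0972
42 [-0.15  0.39] 0.1167
49 [-0.201  0.44 ] 0.1361
```

View pics/g1.png

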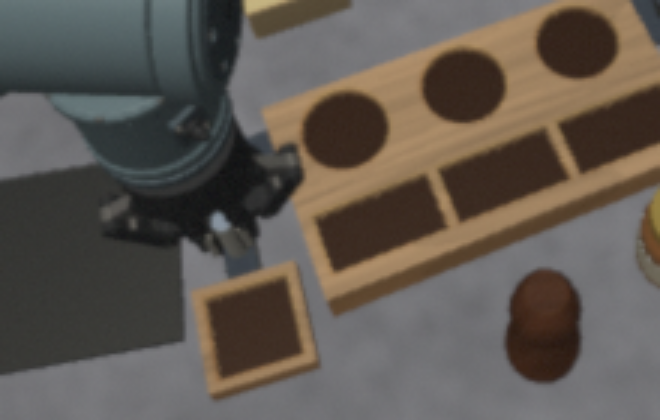

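The jaws hold the post (width 0.17, 58 N). Now I swing it.

```bash
python3 -m handwheel '[[[-0.001,0.036,0],[0,0,0.0097],-1],[[-0.004,0.071,0],[0,0,0.0194],-1],[[-0.01,0.106,0],[0,0,0.029],-1],[[-0.017,0.141,0],[0,0,0.0389],-1],[[-0.027,0.175,0],[0,0,0.0486],-1],[[-0.039,0.209,0],[0,0,0.0583],-1],[[-0.053,0.242,0],[0,0,0.068],-1],[[-0.068,0.274,0],[0,0,0.0778],-1],[[-0.086,0.305,0],[0,0,0.0875],-1],[[-0.105,0.335,0],[0,0,0.0972],-1],[[-0.127,0.363,0],[0,0,0.107],-1],[[-0.15,0.39,0],[0,0,0.1167],-1]]'
python3 - <<'E'
from h import *
h=np.array([560,-218.2]);to(h[0]+70*np.cos(np.radians(-95.3)),h[1]+70*np.sin(np.radians(-95.3)),77.5,-95.3)
p=np.array(manip.read_state()["tcp_pos"])[:2]*1e3-h;print(np.hypot(*p),np.degrees(np.arctan2(p[1],p[0])))
E
```

```text
time: 4.08
tcp_pos: [0.6032, -0.2752, 0.0775]
eef_rot: [[0.605, -0.796, 0.001], [-0.796, -0.605, -0.002], [0.002, 0.0, -1.0]]
contact_force: [-2.5, -0.6, 6.3]
grip_width: 0.168
gripper_force: 58.6
t 4.08 tcp [ 603.2 -275.2   77.5] psi -52.74 tilt [ 0.001 -0.002] F [-2.5 -0.6  6.3] w 0.168 gf 58.6
  shift [-0.167  0.394 -0.   ] turn az 0.1182
71.55571002721089 -52.81834816749957
```

```bash
python3 -m handwheel '[[[-0.001,0.036,0],[0,0,0.0097],-1],[[-0.004,0.071,0],[0,0,0.0194],-1],[[-0.01,0.106,0],[0,0,0.029],-1],[[-0.017,0.141,0],[0,0,0.0389],-1],[[-0.027,0.175,0],[0,0,0.0486],-1],[[-0.039,0.209,0],[0,0,0.0583],-1],[[-0.053,0.242,0],[0,0,0.068],-1],[[-0.068,0.274,0],[0,0,0.0778],-1],[[-0.086,0.305,0],[0,0,0.0875],-1],[[-0.105,0.335,0],[0,0,0.0972],-1],[[-0.127,0.363,0],[0,0,0.107],-1],[[-0.15,0.39,0],[0,0,0.1167],-1]]'
python3 - <<'E'
from h import *
h=np.array([560,-218.2]);to(h[0]+70*np.cos(np.radians(-95.3)),h[1]+70*np.sin(np.radians(-95.3)),77.5,-95.3)
p=np.array(manip.read_state()["tcp_pos"])[:2]*1e3-h;print(np.hypot(*p),np.degrees(np.arctan2(p[1],p[0])))
E
python3 -m handwheel '[[[0,0.01,0],[0,0,0],-1],[[0,0.01,0],[0,0,0],-1]]'
python3 -m handwheel '[[[0,0.01,0],[0,0,0],-1],[[0,0.01,0],[0,0,0],-1]]'
```

```text
time: 5.08
tcp_pos: [0.5555, -0.2901, 0.0775]
eef_rot: [[-0.082, -0.997, 0.002], [-0.997, 0.082, -0.004], [0.004, -0.002, -1.0]]
contact_force: [-2.8, -4.6, 6.0]
grip_width: 0.168
gripper_force: 59.2
t 5.08 tcp [ 555.5 -290.1   77.5] psi -94.71 tilt [ 0.002 -0.004] F [-2.8 -4.6  6. ] w 0.168 gf 59.2
  shift [-0.017  0.018  0.   ] turn az 0.0016
72.02674319677575 -93.55782700788892
time: 5.25
tcp_pos: [0.5526, -0.2898, 0.0774]
eef_rot: [[-0.081, -0.997, -0.002], [-0.997, 0.081, -0.002], [0.002, 0.002, -1.0]]
contact_force: [-8.4, -4.1, 9.1]
grip_width: 0.17
gripper_force: 59.7
time: 5.42
tcp_pos: [0.5526, -0.2898, 0.0775]
eef_rot: [[-0.081, -0.997, 0.001], [-0.997, 0.081, -0.003], [0.003, -0.001, -1.0]]
contact_force: [-3.4, -4.9, 6.7]
grip_width: 0.171
gripper_force: 59.3
```

```bash
python3 -m handwheel '[[[0,0.02,0],[0,0,0],-1],[[0,0.02,0],[0,0,0],-1],[[0,0.02,0],[0,0,0],-1]]'
python3 -m handwheel '[[[0,0,0],[0,0,0],1],[[0,0,0],[0,0,0],1],[[0,0,0],[0,0,0],1],[[0,0,0],[0,0,0],1],[[0,0,0],[0,0,0],1],[[0,0,0],[0,0,0],1],[[0,0,-0.4],[0,0,0],1],[[0,0,-0.8],[0,0,0],1],[[0,0,-1],[0,0,0],1],[[0,0,-1],[0,0,0],1]]'
python3 -c "
from h import *
to(413.3,-246.6,160,9.65)"
```

```text
time: 5.67
tcp_pos: [0.5524, -0.2898, 0.0775]
eef_rot: [[-0.081, -0.997, 0.006], [-0.997, 0.081, -0.004], [0.004, -0.006, -1.0]]
contact_force: [6.5, -5.4, -0.6]
grip_width: 0.164
gripper_force: 59.2
time: 6.5
tcp_pos: [0.5539, -0.2907, 0.2057]
eef_rot: [[-0.08, -0.997, 0.011], [-0.997, 0.08, -0.009], [0.008, -0.012, -1.0]]
contact_force: [0.5, -1.2, 2.0]
grip_width: 0.998
gripper_force: 0.0
t 6.5 tcp [ 553.9 -290.7  205.7] psi -94.6 tilt [ 0.011 -0.009] F [ 0.5 -1.2  2. ] w 0.998 gf 0.0
  shift [-0.275  1.202  0.364] turn az -0.2896
```

The bracket sits against its stop: more push only raised the force, with no motion. Next is oblong R, so I turn the wrist to the mid-range solution on the way.

```bash
cat >> h.py <<'E'
def cheeses(zs=(.044,)):
    for n in("scene","top"):
        f=manip.grab_frame(n);ch,ne=masks(n,f)
        for c in blobs(ch,4000,14000):
            cc=uc(c)
            for z in zs:
                r=rect(f,cc,z);p=cen(f,cc,z)*1e3
                if 250<p[0]<720 and abs(p[1])<420 and max(r[1:3])<92: print(n,"z",z,p.round(1),"wh",np.round(r[1:3],1),"ang",round(r[3],1))
E
python3 -m handwheel '[[[-0.275,1,0],[0,0,-0.02],0.5],[[-0.275,1,0],[0,0,-0.04],0.5],[[-0.275,1,0],[0,0,-0.06],0.5],[[-0.275,1,0],[0,0,-0.08],0.5],[[-0.275,1,0],[0,0,-0.1],0.5],[[-0.275,1,0],[0,0,-0.12],0.5],[[-0.275,1,0],[0,0,-0.14],0.5],[[-0.275,1,0],[0,0,-0.16],0.5],[[-0.275,1,0],[0,0,-0.18],0.5],[[-0.275,1,0],[0,0,-0.2],0.5],[[-0.275,1,0],[0,0,-0.22],0.5],[[-0.275,1,0],[0,0,-0.23],0.5]]' >/dev/null
python3 -m handwheel '[[[0,0,0],[0,0,-0.02],0.5],[[0,0,0],[0,0,-0.04],0.5],[[0,0,0],[0,0,-0.06],0.5],[[0,0,0],[0,0,-0.08],0.5],[[0,0,0],[0,0,-0.1],0.5],[[0,0,0],[0,0,-0.12],0.5],[[0,0,0],[0,0,-0.14],0.5],[[0,0,0],[0,0,-0.16],0.5],[[0,0,0],[0,0,-0.18],0.5],[[0,0,0],[0,0,-0.2],0.5],[[0,0,0],[0,0,-0.22],0.5],[[0,0,0],[0,0,-0.23],0.5]]'
python3 -c "
from h import *
to(413.3,-246.6,120,99.7);cheeses()"
```

```text
time: 8.5
tcp_pos: [0.4331, -0.2453, 0.1961]
eef_rot: [[0.32, 0.947, -0.0], [0.947, -0.32, 0.0], [0.0, -0.0, -1.0]]
contact_force: [0.4, 0.0, -1.1]
grip_width: 0.753
gripper_force: 0.0
t 8.5 tcp [ 433.1 -245.3  196.1] psi 71.35 tilt [-0.  0.] F [ 0.4  0.  -1.1] w 0.753 gf 0.0
  shift [-0.063 -0.153  0.634] turn az -0.0787
scene z 0.044 [ 413.4 -245.8] wh [43.2 84.9] ang 9.7
scene z 0.044 [ 355.6 -310. ] wh [61.1 45. ] ang 37.2
scene z 0.044 [ 441.4 -110.8] wh [85.  42.7] ang 84.3
scene z 0.044 [437.2 235.1] wh [42.1 85.5] ang 21.4
scene z 0.044 [336.4 305.1] wh [54.4 55.7] ang 70.5
top z 0.044 [336.9 303.3] wh [51.5 51.3] ang 69.5
top z 0.044 [ 350.7 -311.7] wh [55.5 45.5] ang 50.6
top z 0.044 [437.9 233.6] wh [40.5 81.5] ang 22.1
top z 0.044 [ 441.8 -112.2] wh [81.5 39.6] ang 83.8
```

```bash
python3 -m handwheel '[[[-0.063,-0.153,0.2],[0,0,-0.0787],0.5],[[-0.063,-0.153,0.4],[0,0,-0.0787],0.5],[[-0.063,-0.153,0.6],[0,0,-0.0787],0.5],[[-0.063,-0.153,0.6],[0,0,-0.0787],0.5],[[-0.063,-0.153,0.6],[0,0,-0.0787],0.5],[[-0.063,-0.153,0.6],[0,0,-0.0787],0.5]]' >/dev/null
python3 -c "
from h import *
to(413.3,-246.6,37,99.7)"
python3 -m handwheel '[[[0,0,0.25],[0,0,0],0.5],[[0,0,0.5],[0,0,0],0.5],[[0,0,0.65],[0,0,0],0.5],[[0,0,0.725],[0,0,0],0.5],[[0,0,0.725],[0,0,0],0.5]]'
python3 -c "
from h import *
to(413.3,-246.6,37,99.7)"
```

```text
t 9.1 tcp [ 413.5 -246.7  124.4] psi 99.01 tilt [ 0. -0.] F [ 0.5 -0.8 -0.4] w 0.749 gf 0.0
  shift [ 0.001 -0.001  0.728] turn az -0.0019
time: 9.52
tcp_pos: [0.4128, -0.246, 0.0362]
eef_rot: [[-0.159, 0.987, -0.002], [0.987, 0.159, 0.002], [0.002, -0.001, -1.0]]
contact_force: [0.3, 1.2, -0.3]
grip_width: 0.751
gripper_force: 0.0
t 9.52 tcp [ 412.8 -246.    36.2] psi 99.14 tilt [-0.002  0.002] F [ 0.3  1.2 -0.3] w 0.751 gf 0.0
  shift [-0.005  0.003 -0.007] turn az -0.0016
```

```bash
python3 -m handwheel '[[[0,0,0],[0,0,0],-1],[[0,0,0],[0,0,0],-1],[[0,0,0],[0,0,0],-1],[[0,0,0],[0,0,0],-1],[[0,0,0],[0,0,0],-1],[[0,0,0],[0,0,0],-1]]'
python3 -m handwheel '[[[0,0,-0.15],[0,0,0],-1],[[0,0,-0.4],[0,0,0],-1],[[0,0,-0.7],[0,0,0],-1],[[0,0,-0.9],[0,0,0],-1],[[0,0,-0.9],[0,0,0],-1]]'
python3 -c "
from h import *
to(663,-132.8,145,84.66)"
```

```text
time: 10.02
tcp_pos: [0.4145, -0.2477, 0.039]
eef_rot: [[-0.161, 0.987, 0.003], [0.987, 0.161, -0.002], [-0.003, 0.002, -1.0]]
contact_force: [1.0, 0.3, 7.8]
grip_width: 0.479
gripper_force: 62.5
time: 10.43
tcp_pos: [0.4161, -0.2491, 0.1512]
eef_rot: [[-0.162, 0.987, 0.008], [0.987, 0.162, -0.007], [-0.009, 0.006, -1.0]]
contact_force: [0.9, -1.7, -2.2]
grip_width: 0.483
gripper_force: 61.6
t 10.43 tcp [ 416.1 -249.1  151.2] psi 99.31 tilt [ 0.008 -0.007] F [ 0.9 -1.7 -2.2] w 0.483 gf 61.6
  shift [0.624 2.187 0.06 ] turn az 0.0407
```

```bash
python3 -m handwheel '[[[0.1,0.33,0],[0,0,0.02],-1],[[0.21,0.66,0],[0,0,0.04],-1],[[0.31,0.98,0],[0,0,0.04],-1],[[0.31,0.98,0],[0,0,0.04],-1]]' >/dev/null
python3 -c "
from h import *
to(663,-132.8,145,84.66)"
```

```text
t 10.77 tcp [ 527.3 -188.3  145.2] psi 84.93 tilt [0.003 0.001] F [-1.5  0.2 -0. ] w 0.482 gf 62.0
  shift [0.56  1.085 0.005] turn az 0.0007
```

```bash
python3 -m handwheel '[[[0.15,0.3,0],[0,0,0],-1],[[0.3,0.6,0],[0,0,0],-1],[[0.45,0.9,0],[0,0,0],-1],[[0.54,1,0],[0,0,0],-1],[[0.54,1,0],[0,0,0],-1],[[0.54,1,0],[0,0,0],-1]]' >/dev/null
python3 - <<'E'
from h import *
to(663,-132.8,145,84.66)
# held cheese: underside at tcp-39+? measure along-jaw position in views; top face at z = tcp-37+44
z=manip.read_state()["tcp_pos"][2]-.039+.044
cheeses((z,))
E
```

```text
t 11.27 tcp [ 648.2 -136.   143.7] psi 85.02 tilt [-0.002  0.001] F [ 0.8 -0.  -2.4] w 0.478 gf 62.2
  shift [ 0.037  0.12  -0.011] turn az 0.001
scene z 0.1486884992335566 [ 432.6 -289. ] wh [52.9 53.2] ang 30.4
scene z 0.1486884992335566 [507.5 179.5] wh [36.5 74. ] ang 21.4
scene z 0.1486884992335566 [419.9 240.3] wh [47.1 48.3] ang 70.3
top z 0.1486884992335566 [342.4 274.4] wh [46.7 46.5] ang 70.2
top z 0.1486884992335566 [ 355.2 -274.6] wh [52.2 51.8] ang 88.3
top z 0.1486884992335566 [433.4 211.6] wh [36.5 73.5] ang 22.1
```

```bash
python3 -m handwheel '[[[0.03,0.12,0],[0,0,0],-1],[[0.03,0.12,0],[0,0,0],-1],[[0.03,0.12,0],[0,0,0],-1]]'
python3 -c "
from h import *
to(663,-133.8,84,84.66)"
```

```text
time: 11.62
tcp_pos: [0.6626, -0.1355, 0.1453]
eef_rot: [[0.09, 0.996, -0.0], [0.996, -0.09, -0.0], [-0.0, -0.0, -1.0]]
contact_force: [0.0, 0.0, -0.9]
grip_width: 0.481
gripper_force: 62.2
t 11.62 tcp [ 662.6 -135.5  145.3] psi 84.86 tilt [-0. -0.] F [ 0.   0.  -0.9] w 0.481 gf 62.2
  shift [0.014 0.003 0.511] turn az 0.0006
```

```bash
python3 -m handwheel '[[[0.014,0.003,0.25],[0,0,0],-1],[[0.014,0.003,0.48],[0,0,0],-1],[[0.014,0.003,0.51],[0,0,0],-1],[[0.014,0.003,0.51],[0,0,0],-1],[[0.014,0.003,0.51],[0,0,0],-1]]'
python3 - <<'E'
from h import *
to(663,-133.8,71,84.66)
f=manip.grab_frame("scene");a=f["color"][210:330,220:400,::-1]
f=manip.grab_frame("top");b=f["color"][130:250,300:480,::-1]
cv2.imwrite("pics/p1.png",cv2.resize(np.hstack([a,b]),None,fx=2.2,fy=2.2,interpolation=cv2.INTER_CUBIC))
E
```

```text
time: 12.03
tcp_pos: [0.6637, -0.1335, 0.085]
eef_rot: [[0.089, 0.996, 0.0], [0.996, -0.089, -0.0], [-0.0, 0.0, -1.0]]
contact_force: [0.4, -0.1, -0.7]
grip_width: 0.48
gripper_force: 62.3
t 12.03 tcp [ 663.7 -133.5   85. ] psi 84.88 tilt [ 0. -0.] F [ 0.4 -0.1 -0.7] w 0.48 gf 62.3
  shift [-0.003 -0.006  0.117] turn az 0.0006
```

View pics/p1.png

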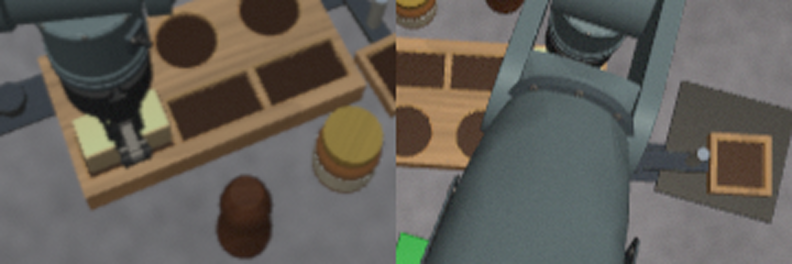

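The scene crop shows the cheese lined up above the end oblong nest (left half, 120,130). The bracket is out over the slate with its pad at (740,165). I lower it and release.

```bash
python3 -m handwheel '[[[0,0,0.05],[0,0,0],-1],[[0,0,0.09],[0,0,0],-1],[[0,0,0.12],[0,0,0],-1],[[0,0,0.14],[0,0,0],-1],[[0,0,0.14],[0,0,0],-1]]'
python3 -m handwheel '[[[0,0,0],[0,0,0],0.15],[[0,0,0],[0,0,0],0.15],[[0,0,0],[0,0,0],0.15],[[0,0,0],[0,0,0],0.15],[[0,0,-0.3],[0,0,0],0.15],[[0,0,-0.6],[0,0,0],0.15],[[0,0,-1],[0,0,0],0.5],[[0,0,-1],[0,0,0],0.5]]'
python3 -c "
from h import *
to(441.6,-111.5,125,84.0)"
```

```text
time: 12.55
tcp_pos: [0.6657, -0.1338, 0.0783]
eef_rot: [[0.087, 0.996, 0.003], [0.996, -0.087, -0.003], [-0.002, 0.003, -1.0]]
contact_force: [-28.7, 7.3, 57.3]
grip_width: 0.481
gripper_force: 69.6
time: 13.22
tcp_pos: [0.6679, -0.1343, 0.1956]
eef_rot: [[0.088, 0.996, 0.012], [0.996, -0.088, -0.004], [-0.003, 0.012, -1.0]]
contact_force: [1.6, 0.0, 1.8]
grip_width: 0.75
gripper_force: 0.0
t 13.22 tcp [ 667.9 -134.3  195.6] psi 84.92 tilt [ 0.012 -0.004] F [1.6 0.  1.8] w 0.75 gf 0.0
  shift [ 0.024 -1.902  0.565] turn az 0.0026
```

```bash
python3 -m handwheel '[[[0.02,-0.33,0],[0,0,0],0.5],[[0.02,-0.66,0],[0,0,0],0.5],[[0.02,-0.98,0],[0,0,0],0.5],[[0.02,-0.98,0],[0,0,0],0.5]]' >/dev/null
python3 -m handwheel '[[[0,-0.33,0],[0,0,0],0.5],[[0,-0.66,0],[0,0,0],0.5],[[0,-0.92,0],[0,0,0],0.5],[[0,-0.92,0],[0,0,0],0.5],[[0,-0.92,0],[0,0,0],0.5]]' >/dev/null
python3 - <<'E'
from h import *
to(441.6,-111.5,125,84.0);cheeses((.044,.076))
f=manip.grab_frame("scene");a=f["color"][210:330,220:400,::-1]
f=manip.grab_frame("top");b=f["color"][130:250,300:480,::-1]
cv2.imwrite("pics/p2.png",cv2.resize(np.hstack([a,b]),None,fx=2.2,fy=2.2,interpolation=cv2.INTER_CUBIC))
E
```

```text
t 13.97 tcp [ 436.1 -110.2  187.1] psi 84.86 tilt [ 0. -0.] F [ 0.1 -0.6  0.5] w 0.749 gf 0.0
  shift [-0.007  0.046  0.517] turn az 0.0024
scene z 0.044 [ 351.  -304.1] wh [60.8 60.6] ang 5.2
scene z 0.076 [ 375.9 -299.5] wh [58.4 58.1] ang 5.2
scene z 0.044 [ 441.4 -110.8] wh [84.7 42.4] ang 84.3
scene z 0.076 [ 462.7 -113.9] wh [81.3 40.7] ang 84.3
scene z 0.044 [437.2 235.1] wh [41.8 84.8] ang 21.6
scene z 0.076 [458.7 218.1] wh [40.1 81.4] ang 21.6
scene z 0.044 [336.4 305.1] wh [54.1 55. ] ang 70.6
scene z 0.076 [361.9 285.3] wh [51.9 52.7] ang 70.6
top z 0.044 [336.9 303.3] wh [51.3 50.8] ang 70.2
top z 0.076 [338.6 294.5] wh [49.8 49.3] ang 70.2
top z 0.044 [ 350.9 -306. ] wh [55.7 58. ] ang 62.5
top z 0.076 [ 352.1 -296.5] wh [54.1 56.2] ang 62.5
top z 0.044 [437.9 233.6] wh [40.  81.3] ang 21.8
top z 0.076 [436.5 226.9] wh [38.8 78.9] ang 21.8
top z 0.044 [ 668.8 -138.8] wh [86.7 45.1] ang 85.4
top z 0.076 [ 660.5 -134.3] wh [84.1 43.8] ang 85.4
```

View pics/p2.png

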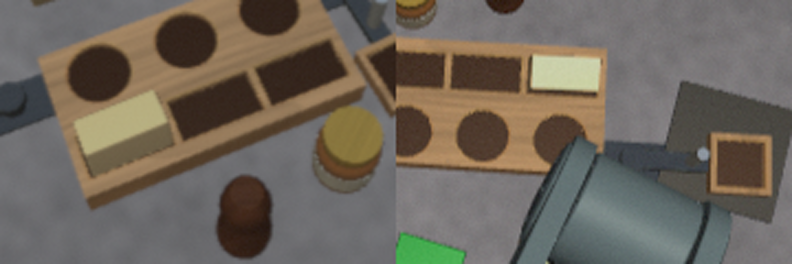

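```bash
cat >> h.py <<'E'
def corners(p,z=.076,rad=40):
    "corner-wise triangulation of a box top near p (mm)"
    out=[]
    for n in("scene","top"):
        f=manip.grab_frame(n);h=up(f);m=masks(n,f)[0]&(h[...,1]<100)
        m=cv2.morphologyEx(m.astype(np.uint8),cv2.MORPH_OPEN,np.ones((5,5)))
        L=[(np.linalg.norm(cen(f,uc(c),z)*1e3-p),c) for c in blobs(m,3000,20000)]
        d,c=min(L,key=lambda x:x[0])
        if d>rad: print(n,"no blob",d);return
        cc=uc(c);hull=cv2.convexHull(cc.astype(np.float32))
        q=onz(f,hull[:,0],z)[:,:2]*1e3;box=cv2.minAreaRect((q-np.array(p)).astype(np.float32));b=cv2.boxPoints(box)+np.array(p)
        print(n,"centre",(cen(f,cc,z)*1e3).round(1),"box",np.round(box[1],1),round(box[2],1));out.append((f,b,z))
    (f,b,_),(g,e,_)=out
    for x in b:
        y=e[np.argmin(np.linalg.norm(e-x,axis=1))]
        X,k=tri(f,pix(f,[*x/1e3,z])[0],g,pix(g,[*y/1e3,z])[0]);print("  corner",(X*1e3).round(1),round(k*1e3,1))
E
python3 -c "
from h import *
corners((662,-134))
corners((441.6,-111.5),.044)
"
python3 -m handwheel '[[[-0.01,0.04,0.2],[0,0,0.0025],0.5],[[-0.01,0.04,0.5],[0,0,0.0025],0.5],[[-0.01,0.04,0.5],[0,0,0.0025],0.5],[[-0.01,0.04,0.5],[0,0,0.0025],0.5]]' >/dev/null
python3 -c "
from h import *
to(441.6,-111.5,36,84.)
corners((662,-134))
"
```

```text
scene centre [ 656. -131.] box [97.1 49.7] 85.7
top centre [ 660.3 -133.8] box [83.4 42.3] 85.5
  corner [ 631.7 -175.9   90.6] 9.8
  corner [ 676.2 -180.2   80.6] 8.3
  corner [683.2 -90.7  85.3] 4.7
  corner [638.7 -87.4  94.8] 2.7
scene centre [ 441.4 -110.8] box [84.9 42.4] 84.1
top no blob 214.56224877922875
t 14.7 tcp [ 440.3 -111.1  125.9] psi 84.03 tilt [-0.005  0.003] F [0.7 1.  0.3] w 0.753 gf 0.0
  shift [-0.003  0.015  0.749] turn az 0.0001
scene centre [ 656.1 -130.7] box [90.2 47.5] 85.5
top centre [ 660.4 -133.7] box [83.3 42.2] 85.4
  corner [ 632.7 -173.1   89.4] 3.8
  corner [ 676.3 -177.2   82.5] 2.8
  corner [683.2 -91.3  84.7] 3.6
  corner [639.6 -88.   91.5] 2.3
```

Run:
```python
from h import *
f=manip.grab_frame("scene");a=cv2.resize(f["color"][240:305,235:315,::-1],None,fx=5,fy=5,interpolation=cv2.INTER_CUBIC)
f=manip.grab_frame("top");b=cv2.resize(f["color"][140:205,340:420,::-1],None,fx=5,fy=5,interpolation=cv2.INTER_CUBIC)
cv2.imwrite("pics/p3.png",np.hstack([a,b]))
```

```text
(no output)
```

View pics/p3.png

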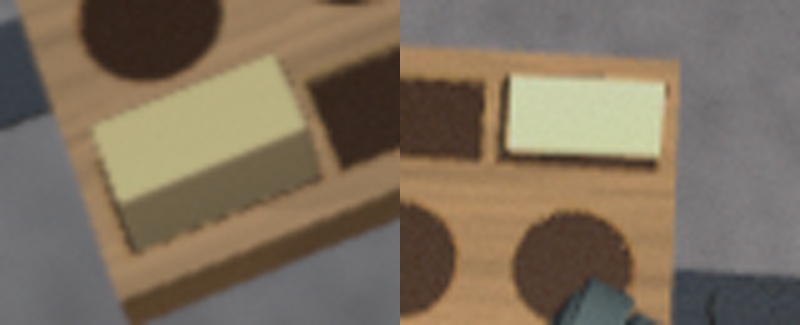

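Run:
```python
from h import *
s=manip.grab_frame("scene");t=manip.grab_frame("top")
S=np.array([(93,125),(278,57),(305,130),(125,200)])/5+(235,240)-.4
T=np.array([(257,158),(106,153),(110,75),(264,83)])/5+(340,140)-.4
for n,a,b in zip(["near-y","near+y","far+y","far-y"],S,T):
    X,k=tri(s,a,t,b);print(n,(X*1e3).round(1),round(k*1e3,1))
B=np.array([(130,250),(318,177)])/5+(235,240)-.4
print("far bottom visible edge on z=.04",(onz(s,B,.04)*1e3).round(1).tolist())
```

```text
near-y [ 635.3 -169.6   74.7] 0.6
near+y [642.2 -88.8  70.8] 3.3
far+y [681.8 -93.3  81.1] 0.5
far-y [ 674.4 -172.6   83.1] 4.0
far bottom visible edge on z=.04 [[679.3, -176.7, 40.0], [688.1, -92.5, 40.0]]
```

By hand-picked corners the cheese's far edge is high (82 mm against 73 mm near), so it sits on the far chamfer about 3 mm too far in x. I re-grip it there, a little nearer, to right it and seat it.

```bash
python3 -m handwheel '[[[0,0.33,0],[0,0,0],0.5],[[0,0.66,0],[0,0,0],0.5],[[0,0.95,0],[0,0,0],0.5],[[0,0.95,0],[0,0,0],0.5]]' >/dev/null
python3 -m handwheel '[[[0,0.33,0],[0,0,0],0.5],[[0,0.66,0],[0,0,0],0.5],[[0,0.89,0],[0,0,0],0.5],[[0,0.89,0],[0,0,0],0.5],[[0,0.89,0],[0,0,0],0.5],[[0,0.89,0],[0,0,0],0.5]]' >/dev/null
python3 -c "
from h import *
to(660.5,-133,78,84.66)"
```

```text
t 15.83 tcp [ 660.4 -134.7  127.3] psi 84.03 tilt [-0.001  0.   ] F [-0.3  0.9 -0. ] w 0.75 gf 0.0
  shift [ 0.014 -0.     0.411] turn az -0.0017
```

```bash
python3 -m handwheel '[[[0.014,0,0.2],[0,0,-0.0017],0.5],[[0.014,0,0.4],[0,0,-0.0017],0.5],[[0.014,0,0.41],[0,0,-0.0017],0.5],[[0.014,0,0.41],[0,0,-0.0017],0.5]]'
python3 -m handwheel '[[[0,0,0],[0,0,0],-1],[[0,0,0],[0,0,0],-1],[[0,0,0],[0,0,0],-1],[[0,0,0],[0,0,0],-1],[[0,0,0],[0,0,0],-1],[[0,0,0],[0,0,0],-1]]'
python3 -m handwheel '[[[0,0,0.02],[0,0,0],-1],[[0,0,0.04],[0,0,0],-1]]'
python3 -c "
from h import *
to(660.5,-133,71,84.66)"
```

```text
time: 16.17
tcp_pos: [0.6591, -0.1327, 0.0768]
eef_rot: [[0.094, 0.996, -0.004], [0.996, -0.094, 0.002], [0.001, -0.004, -1.0]]
contact_force: [1.3, 0.2, -0.2]
grip_width: 0.751
gripper_force: 0.0
time: 16.67
tcp_pos: [0.6623, -0.1338, 0.0809]
eef_rot: [[0.094, 0.996, 0.002], [0.996, -0.094, -0.001], [-0.001, 0.003, -1.0]]
contact_force: [-4.6, 0.5, 7.3]
grip_width: 0.506
gripper_force: 59.8
time: 16.83
tcp_pos: [0.6624, -0.1339, 0.0804]
eef_rot: [[0.093, 0.996, 0.002], [0.996, -0.093, -0.002], [-0.001, 0.002, -1.0]]
contact_force: [-25.2, 7.4, 49.7]
grip_width: 0.511
gripper_force: 70.2
t 16.83 tcp [ 662.4 -133.9   80.4] psi 84.66 tilt [ 0.002 -0.002] F [-25.2   7.4  49.7] w 0.511 gf 70.2
  shift [ 0.006 -0.017  0.078] turn az 0.0
```

```bash
python3 -m handwheel '[[[0,0,-0.06],[0,0,0],-1],[[0,-0.04,-0.06],[0,0,0],-1],[[0,-0.04,-0.06],[0,0,0],-1]]'
python3 -m handwheel '[[[0,0,0.03],[0,0,0],-1],[[0,0,0.06],[0,0,0],-1],[[0,0,0.06],[0,0,0],-1]]'
python3 -m handwheel '[[[0,0,0.02],[0,0,0],-1],[[0,0,0.04],[0,0,0],-1],[[0,0,0.04],[0,0,0],-1]]'
```

```text
time: 17.08
tcp_pos: [0.6565, -0.133, 0.0815]
eef_rot: [[0.094, 0.996, 0.001], [0.996, -0.094, -0.001], [-0.0, 0.001, -1.0]]
contact_force: [0.3, -1.0, -2.0]
grip_width: 0.508
gripper_force: 59.8
time: 17.33
tcp_pos: [0.6597, -0.1338, 0.0765]
eef_rot: [[0.094, 0.996, 0.007], [0.996, -0.094, -0.002], [-0.002, 0.008, -1.0]]
contact_force: [2.6, -0.6, 12.0]
grip_width: 0.49
gripper_force: 58.0
time: 17.58
tcp_pos: [0.661, -0.1342, 0.0739]
eef_rot: [[0.094, 0.996, 0.01], [0.996, -0.094, -0.003], [-0.002, 0.01, -1.0]]
contact_force: [1.0, 1.2, 22.0]
grip_width: 0.484
gripper_force: 61.5
```

```bash
python3 -m handwheel '[[[0,0,0.015],[0,0,0],-1],[[0,0,0.015],[0,0,0],-1]]'
python3 -m handwheel '[[[0,0,0],[0,0,0],0.15],[[0,0,0],[0,0,0],0.15],[[0,0,0],[0,0,0],0.15],[[0,0,0],[0,0,0],0.15],[[0,0,-0.3],[0,0,0],0.15],[[0,0,-0.6],[0,0,0],0.15],[[0,0,-0.6],[0,0,0],0.5],[[0,0,-0.6],[0,0,0],0.5]]' >/dev/null
python3 -m handwheel '[[[0,-0.33,0],[0,0,0],0.5],[[0,-0.66,0],[0,0,0],0.5],[[0,-0.98,0],[0,0,0],0.5],[[0,-0.98,0],[0,0,0],0.5]]' >/dev/null
python3 -m handwheel '[[[0,-0.33,0],[0,0,0],0.5],[[0,-0.66,0],[0,0,0],0.5],[[0,-0.85,0],[0,0,0],0.5],[[0,-0.85,0],[0,0,0],0.5],[[0,-0.85,0],[0,0,0],0.5]]' >/dev/null
python3 - <<'E'
from h import *
to(441.6,-111.5,37,84.0)
f=manip.grab_frame("scene");a=cv2.resize(f["color"][240:305,235:315,::-1],None,fx=5,fy=5,interpolation=cv2.INTER_CUBIC)
f=manip.grab_frame("top");b=cv2.resize(f["color"][140:205,340:420,::-1],None,fx=5,fy=5,interpolation=cv2.INTER_CUBIC)
cv2.imwrite("pics/p4.png",np.hstack([a,b]))
E
```

```text
time: 17.75
tcp_pos: [0.6611, -0.1342, 0.0738]
eef_rot: [[0.093, 0.996, 0.01], [0.996, -0.093, -0.003], [-0.002, 0.01, -1.0]]
contact_force: [-4.1, 2.9, 32.6]
grip_width: 0.482
gripper_force: 62.5
t 19.17 tcp [ 436.  -111.6  137.2] psi 84.58 tilt [-0.003  0.002] F [ 1.   0.4 -0.1] w 0.75 gf 0.0
  shift [0.004 0.049 0.835] turn az 0.0016
```

View pics/p4.png

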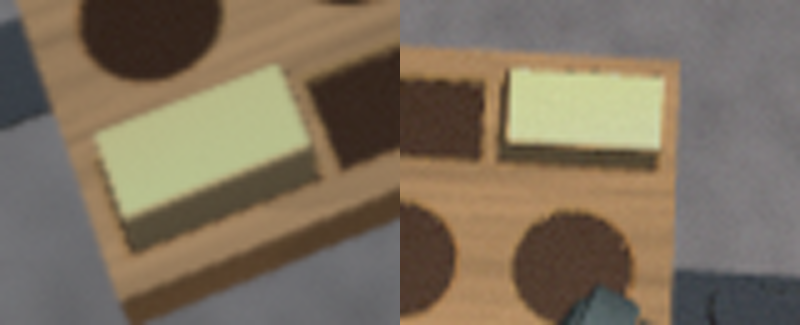

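Both crops now look seated: the far face is shorter in the scene view (230,190), and the near face is visible in the top view. I check this numerically.

```bash
python3 -c "
from h import *
corners((662,-134))"
python3 -m handwheel '[[[0,0.045,0.3],[0,0,0],0.5],[[0,0.045,0.6],[0,0,0],0.5],[[0,0.045,0.83],[0,0,0],0.5],[[0,0.045,0.83],[0,0,0],0.5]]' >/dev/null
python3 -c "
from h import *
to(441.6,-111.5,37,84.0)"
python3 -m handwheel '[[[0,0,0],[0,0,0],-1],[[0,0,0],[0,0,0],-1],[[0,0,0],[0,0,0],-1],[[0,0,0],[0,0,0],-1],[[0,0,0],[0,0,0],-1],[[0,0,0],[0,0,0],-1],[[0,0,0],[0,0,0],-1]]'
```

```text
scene centre [ 661.8 -131.4] box [89.9 49.3] 84.8
top centre [ 663.8 -133.8] box [83.1 41.2] 85.4
  corner [ 636.8 -172.8   88. ] 2.7
  corner [ 680.7 -177.6   76.8] 1.5
  corner [688.1 -91.5  78. ] 5.2
  corner [644.1 -87.8  88.9] 3.7
t 19.7 tcp [ 439.9 -110.8   33.9] psi 84.64 tilt [-0.009  0.005] F [-1.9  0.6 -0.6] w 0.751 gf 0.0
  shift [-0.005  0.014 -0.026] turn az 0.0018
time: 20.28
tcp_pos: [0.4442, -0.1133, 0.0402]
eef_rot: [[0.094, 0.996, 0.002], [0.996, -0.094, -0.001], [-0.001, 0.002, -1.0]]
contact_force: [-0.4, 0.7, 7.0]
grip_width: 0.48
gripper_force: 62.7
```

```bash
python3 -m handwheel '[[[0,0,-0.3],[0,0,0],-1],[[0,0,-0.6],[0,0,0],-1],[[0,0,-0.85],[0,0,0],-1],[[0,0,-0.85],[0,0,0],-1]]' >/dev/null
python3 -m handwheel '[[[0.22,0.33,0],[0,0,0],-1],[[0.4,0.66,0],[0,0,0],-1],[[0.4,0.98,0],[0,0,0],-1],[[0.4,0.98,0],[0,0,0],-1]]' >/dev/null
python3 -m handwheel '[[[0.22,0.33,0],[0,0,0],-1],[[0.36,0.66,0],[0,0,0],-1],[[0.36,0.8,0],[0,0,0],-1],[[0.36,0.8,0],[0,0,0],-1],[[0.36,0.8,0],[0,0,0],-1],[[0.36,0.8,0],[0,0,0],-1],[[0.36,0.8,0],[0,0,0],-1],[[0.36,0.8,0],[0,0,0],-1]]' >/dev/null
python3 - <<'E'
from h import *
to(671,-39.6,84,84.66)
s=manip.grab_frame("scene");t=manip.grab_frame("top")
S=np.array([(125,217),(97,133),(280,65),(310,148)])/5+(235,240)-.4
T=np.array([(263,77),(258,150),(108,143),(110,68)])/5+(340,140)-.4
for n,a,b in zip(["far-y","near-y","near+y","far+y"],S,T):
    X,k=tri(s,a,t,b);print(n,(X*1e3).round(1),round(k*1e3,1))
E
```

```text
t 21.62 tcp [663.5 -42.3 140.9] psi 84.59 tilt [-0.001  0.   ] F [-0.3 -0.2 -1.6] w 0.486 gf 62.4
  shift [0.029 0.061 0.474] turn az -0.0002
far-y [ 679.1 -174.4   77.3] 1.9
near-y [ 639.6 -169.9   75.4] 1.4
near+y [647.1 -90.   73.3] 3.2
far+y [687.5 -94.2  74.7] 0.5
```

Oblong R is seated: corner heights are about 75 mm and the centre is (663,-132). Next I place oblong M.

```bash
python3 -m handwheel '[[[0.029,0.061,0.2],[0,0,0],-1],[[0.029,0.061,0.45],[0,0,0],-1],[[0.029,0.061,0.45],[0,0,0],-1],[[0.029,0.061,0.45],[0,0,0],-1],[[0.029,0.061,0.45],[0,0,0],-1],[[0.029,0.061,0.45],[0,0,0],-1]]' >/dev/null
python3 - <<'E'
from h import *
to(671,-39.6,72,84.66)
E
```

```text
t 22.22 tcp [673.4 -39.7  89.4] psi 84.62 tilt [ 0.003 -0.001] F [-0.3  0.1 -0.6] w 0.482 gf 62.2
  shift [-0.001 -0.02   0.145] turn az -0.0001
```

```bash
python3 -m handwheel '[[[0,-0.02,0],[0,0,0],-1],[[0,-0.02,0.03],[0,0,0],-1],[[0,-0.02,0.06],[0,0,0],-1],[[0,-0.02,0.06],[0,0,0],-1],[[0,-0.02,0.06],[0,0,0],-1]]'
python3 -m handwheel '[[[0,0,0.02],[0,0,0],-1],[[0,0,0.04],[0,0,0],-1],[[0,0,0.04],[0,0,0],-1]]'
python3 -m handwheel '[[[0,0,0.02],[0,0,0],-1],[[0,0,0.03],[0,0,0],-1],[[0,0,0.03],[0,0,0],-1]]'
```

```text
time: 22.63
tcp_pos: [0.6696, -0.039, 0.0797]
eef_rot: [[0.094, 0.996, -0.0], [0.996, -0.094, 0.0], [0.0, -0.0, -1.0]]
contact_force: [-0.4, -0.7, -1.3]
grip_width: 0.479
gripper_force: 62.4
time: 22.88
tcp_pos: [0.6696, -0.039, 0.0744]
eef_rot: [[0.094, 0.996, -0.0], [0.996, -0.094, 0.0], [0.0, -0.0, -1.0]]
contact_force: [0.0, 0.7, -3.1]
grip_width: 0.48
gripper_force: 62.4
time: 23.13
tcp_pos: [0.6701, -0.0391, 0.0723]
eef_rot: [[0.093, 0.996, 0.0], [0.996, -0.093, -0.0], [-0.0, 0.0, -1.0]]
contact_force: [-1.7, -0.2, 4.2]
grip_width: 0.478
gripper_force: 63.0
```

It slid in without force. I release it and go for oblong L.

```bash
python3 -m handwheel '[[[0,0,0],[0,0,0],0.15],[[0,0,0],[0,0,0],0.15],[[0,0,0],[0,0,0],0.15],[[0,0,0],[0,0,0],0.15],[[0,0,-0.3],[0,0,0],0.15],[[0,0,-0.6],[0,0,0],0.15],[[0,0,-0.7],[0,0,0],0.5],[[0,0,-0.7],[0,0,0],0.5]]' >/dev/null
python3 -m handwheel '[[[0.33,-0.33,0],[0,0,-0.02],0.5],[[0.66,-0.66,0],[0,0,-0.04],0.5],[[0.98,-0.9,0],[0,0,-0.06],0.5],[[0.98,-0.9,0],[0,0,-0.075],0.5],[[0.98,-0.9,0],[0,0,-0.075],0.5]]' >/dev/null
python3 -m handwheel '[[[0.33,-0.33,0],[0,0,0],0.5],[[0.5,-0.66,0],[0,0,0],0.5],[[0.5,-0.9,0],[0,0,0],0.5],[[0.5,-0.9,0],[0,0,0],0.5],[[0.5,-0.9,0],[0,0,0],0.5],[[0.5,-0.9,0],[0,0,0],0.5],[[0.5,-0.9,0],[0,0,0],0.5]]' >/dev/null
python3 -c "
from h import *
to(437.5,234.4,120,111.6);cheeses()"
```

```text
t 24.8 tcp [452.5 103.8 156. ] psi 111.58 tilt [ 0.002 -0.   ] F [ 0.9 -0.8 -0.3] w 0.751 gf 0.0
  shift [1.059 0.283 0.3  ] turn az -0.0001
scene z 0.044 [ 351.  -304.1] wh [60.4 60.9] ang 30.4
scene z 0.044 [437.3 235.1] wh [41.8 84.8] ang 21.5
scene z 0.044 [336.4 305.1] wh [53.8 54.8] ang 70.3
top z 0.044 [ 351.1 -305.6] wh [57.8 56.8] ang 88.3
top z 0.044 [ 672.2 -138.9] wh [88.7 42.5] ang 84.1
top z 0.044 [679.6 -40.6] wh [85.2 41.2] ang 84.5
```

```bash
python3 -m handwheel '[[[0.33,0.1,0],[0,0,0],0.5],[[0.66,0.2,0],[0,0,0],0.5],[[0.99,0.283,0],[0,0,0],0.5],[[0.99,0.283,0],[0,0,0],0.5],[[0.99,0.283,0],[0,0,0],0.5],[[0.99,0.283,0.3],[0,0,0],0.5],[[0.99,0.283,0.3],[0,0,0],0.5],[[0.99,0.283,0.3],[0,0,0],0.5],[[0.99,0.283,0.3],[0,0,0],0.5]]' >/dev/null
python3 -c "
from h import *
to(436.8,234.4,37,111.6)"
```

```text
t 25.65 tcp [439.3 226.2 120. ] psi 111.54 tilt [-0. -0.] F [-0.5  0.1  0.2] w 0.751 gf 0.0
  shift [0.071 0.006 0.692] turn az -0.0002
```

```bash
python3 -m handwheel '[[[0.07,0.006,0.3],[0,0,0],0.5],[[0.07,0.006,0.6],[0,0,0],0.5],[[0.07,0.006,0.69],[0,0,0],0.5],[[0.07,0.006,0.69],[0,0,0],0.5],[[0.07,0.006,0.69],[0,0,0],0.5],[[0.07,0.006,0.69],[0,0,0],0.5]]'
python3 -m handwheel '[[[0,0,0],[0,0,0],-1],[[0,0,0],[0,0,0],-1],[[0,0,0],[0,0,0],-1],[[0,0,0],[0,0,0],-1],[[0,0,0],[0,0,0],-1],[[0,0,0],[0,0,0],-1],[[0,0,0],[0,0,0],-1]]'
python3 -m handwheel '[[[0,0,-0.3],[0,0,0],-1],[[0,0,-0.6],[0,0,0],-1],[[0,0,-0.85],[0,0,0],-1],[[0,0,-0.85],[0,0,0],-1],[[0,0,-0.85],[0,0,0],-1],[[0,0,-0.85],[0,0,0],-1]]'
python3 -c "
from h import *
to(679.3,57,140,84.66)"
```

```text
time: 26.15
tcp_pos: [0.438, 0.2354, 0.0389]
eef_rot: [[-0.368, 0.93, 0.003], [0.93, 0.368, 0.001], [-0.0, 0.003, -1.0]]
contact_force: [-0.5, -0.3, 0.3]
grip_width: 0.754
gripper_force: 0.0
time: 26.73
tcp_pos: [0.4378, 0.2355, 0.0387]
eef_rot: [[-0.369, 0.93, 0.004], [0.93, 0.369, 0.001], [-0.001, 0.004, -1.0]]
contact_force: [0.2, -0.9, 6.1]
grip_width: 0.48
gripper_force: 61.8
time: 27.23
tcp_pos: [0.4357, 0.2351, 0.1386]
eef_rot: [[-0.369, 0.93, -0.0], [0.93, 0.369, -0.0], [0.0, -0.0, -1.0]]
contact_force: [-0.2, -0.3, -1.9]
grip_width: 0.486
gripper_force: 61.8
t 27.23 tcp [435.7 235.1 138.6] psi 111.63 tilt [-0. -0.] F [-0.2 -0.3 -1.9] w 0.486 gf 61.8
  shift [-2.128  1.34  -0.012] turn az 0.0749
```

```bash
python3 -m handwheel '[[[-0.27,0.17,0],[0,0,0],-1],[[-0.54,0.33,0],[0,0,0],-1],[[-0.81,0.51,0],[0,0,0],-1],[[-0.98,0.62,0],[0,0,0.02],-1],[[-0.98,0.62,0],[0,0,0.04],-1],[[-0.98,0.62,0],[0,0,0.06],-1],[[-0.98,0.62,0],[0,0,0.075],-1],[[-0.98,0.62,0],[0,0,0.075],-1],[[-0.98,0.62,0],[0,0,0.075],-1]]' >/dev/null
python3 -c "
from h import *
to(679.5,58.3,140,84.66)"
```

```text
t 27.98 tcp [547.4 153.1 136.9] psi 84.79 tilt [-0.003 -0.   ] F [-0.2 -0.2 -2.6] w 0.482 gf 61.6
  shift [-0.687  1.168 -0.029] turn az 0.0004
```

```bash
python3 -m handwheel '[[[-0.2,0.3,0],[0,0,0],-1],[[-0.4,0.6,0],[0,0,0],-1],[[-0.6,0.9,0],[0,0,0],-1],[[-0.68,1,0],[0,0,0],-1],[[-0.68,1,0],[0,0,0],-1],[[-0.68,1,0],[0,0,0],-1],[[-0.68,1,0],[0,0,0],-1],[[-0.68,1,0],[0,0,0],-1]]' >/dev/null
python3 -c "
from h import *
to(679.5,58.3,92,84.66)"
```

```text
t 28.65 tcp [659.1  62.  138. ] psi 84.76 tilt [-0.002  0.   ] F [ 0.1 -0.5 -2.1] w 0.486 gf 61.7
  shift [-0.016  0.173  0.383] turn az 0.0003
```

```bash
python3 -m handwheel '[[[-0.016,0.17,0],[0,0,0],-1],[[-0.016,0.17,0.2],[0,0,0],-1],[[-0.016,0.17,0.37],[0,0,0],-1],[[-0.016,0.17,0.37],[0,0,0],-1],[[-0.016,0.17,0.37],[0,0,0],-1],[[-0.016,0.17,0.37],[0,0,0],-1],[[-0.016,0.17,0.37],[0,0,0],-1]]' >/dev/null
python3 -c "
from h import *
to(679.5,58.3,70.7,84.66)"
```

```text
t 29.23 tcp [681.4  57.4  96.3] psi 84.68 tilt [ 0.003 -0.   ] F [ 0.2  0.5 -1.4] w 0.481 gf 61.8
  shift [ 0.006 -0.017  0.213] turn az 0.0001
```

```bash
python3 -m handwheel '[[[0.005,-0.015,0],[0,0,0],-1],[[0.005,-0.015,0.06],[0,0,0],-1],[[0.005,-0.015,0.12],[0,0,0],-1],[[0.005,-0.015,0.12],[0,0,0],-1],[[0.005,-0.015,0.12],[0,0,0],-1]]'
python3 -m handwheel '[[[0,0,0.03],[0,0,0],-1],[[0,0,0.05],[0,0,0],-1],[[0,0,0.05],[0,0,0],-1]]'
python3 -m handwheel '[[[0,0,0.02],[0,0,0],-1],[[0,0,0.03],[0,0,0],-1],[[0,0,0.03],[0,0,0],-1]]'
```

```text
time: 29.65
tcp_pos: [0.6784, 0.0577, 0.0792]
eef_rot: [[0.094, 0.996, -0.001], [0.996, -0.094, 0.0], [-0.0, -0.001, -1.0]]
contact_force: [-1.2, -0.3, -1.3]
grip_width: 0.48
gripper_force: 61.8
time: 29.9
tcp_pos: [0.6787, 0.0576, 0.0732]
eef_rot: [[0.094, 0.996, -0.0], [0.996, -0.094, 0.0], [-0.0, -0.0, -1.0]]
contact_force: [0.9, 0.0, -2.0]
grip_width: 0.484
gripper_force: 61.7
time: 30.15
tcp_pos: [0.6789, 0.0577, 0.0709]
eef_rot: [[0.094, 0.996, 0.0], [0.996, -0.094, -0.0], [-0.0, 0.0, -1.0]]
contact_force: [-2.8, 0.3, 2.8]
grip_width: 0.481
gripper_force: 62.1
```

```bash
python3 -m handwheel '[[[0,0,0],[0,0,0],0.15],[[0,0,0],[0,0,0],0.15],[[0,0,0],[0,0,0],0.15],[[0,0,0],[0,0,0],0.15],[[0,0,-0.3],[0,0,0],0.15],[[0,0,-0.6],[0,0,0],0.15],[[0,0,-0.7],[0,0,0],0.7],[[0,0,-0.7],[0,0,0],0.7]]' >/dev/null
python3 -m handwheel '[[[0.33,-0.33,0],[0,0,0],0.7],[[0.66,-0.66,0],[0,0,0],0.7],[[0.8,-0.95,0],[0,0,0.02],0.7],[[0.8,-0.95,0],[0,0,0.04],0.7],[[0.8,-0.95,0],[0,0,0.04],0.7]]' >/dev/null
python3 -m handwheel '[[[0.33,-0.33,0],[0,0,0],0.7],[[0.66,-0.66,0],[0,0,0],0.7],[[0.8,-0.9,0],[0,0,0],0.7],[[0.8,-0.9,0],[0,0,0],0.7],[[0.8,-0.9,0],[0,0,0],0.7],[[0.8,-0.9,0],[0,0,0],0.7],[[0.8,-0.9,0],[0,0,0],0.7],[[0.8,-0.9,0],[0,0,0],0.7]]' >/dev/null
python3 - <<'E'
from h import *
to(336.7,304.2,120,70.5);cheeses((.044,))
P=(548,-347.6)
for n in("scene","top"):
    f=manip.grab_frame(n);ch,ne=masks(n,f)
    for c in blobs(ne,1000,14000):
        p=cen(f,uc(c),.034)*1e3
        if np.linalg.norm(p-P)<30: r=rect(f,uc(c),.034);print("pad",n,p.round(1),np.round(r[1:],1))
E
```

```text
t 31.9 tcp [506.  289.6 153.9] psi 70.16 tilt [-0. -0.] F [-0.  -0.2 -1.2] w 0.847 gf 0.0
  shift [-0.365 -1.369  0.283] turn az -0.0009
scene z 0.044 [ 351.  -304.1] wh [60.  60.8] ang 30.4
scene z 0.044 [336.4 305.1] wh [53.8 54.6] ang 70.6
top z 0.044 [ 351.1 -305.6] wh [57.5 57.8] ang 85.4
top z 0.044 [ 672.4 -139. ] wh [89.7 44.4] ang 84.8
top z 0.044 [679.7 -40.7] wh [86.  42.1] ang 84.8
top z 0.044 [691.7  57.4] wh [84.7 45.5] ang 84.7
pad scene [ 548.6 -345.7] [55.2 55.  84.7]
pad top [ 547.3 -346.6] [55.3 55.2 83.9]
```

```bash
python3 -m handwheel '[[[-0.1,-0.33,0],[0,0,0],0.7],[[-0.2,-0.66,0],[0,0,0],0.7],[[-0.28,-0.98,0],[0,0,0],0.7],[[-0.28,-0.98,0],[0,0,0],0.7]]' >/dev/null
python3 -m handwheel '[[[-0.08,-0.33,0],[0,0,0],0.7],[[-0.08,-0.37,0.2],[0,0,0],0.7],[[-0.08,-0.37,0.28],[0,0,0],0.7],[[-0.08,-0.37,0.28],[0,0,0],0.7],[[-0.08,-0.37,0.28],[0,0,0],0.7],[[-0.08,-0.37,0.28],[0,0,0],0.7],[[-0.08,-0.37,0.28],[0,0,0],0.7]]' >/dev/null
python3 -c "
from h import *
to(336.7,304.2,37,70.5)"
```

```text
t 33.02 tcp [339.6 305.1 121.4] psi 70.17 tilt [0.001 0.   ] F [-0.2  0.   0.3] w 0.853 gf 0.0
  shift [-0.016 -0.021  0.703] turn az -0.0009
```

```bash
python3 -m handwheel '[[[-0.016,-0.02,0.3],[0,0,-0.001],0.7],[[-0.016,-0.02,0.6],[0,0,-0.001],0.7],[[-0.016,-0.02,0.7],[0,0,-0.001],0.7],[[-0.016,-0.02,0.7],[0,0,-0.001],0.7],[[-0.016,-0.02,0.7],[0,0,-0.001],0.7],[[-0.016,-0.02,0.7],[0,0,-0.001],0.7]]'
python3 -m handwheel '[[[0,0,0],[0,0,0],-1],[[0,0,0],[0,0,0],-1],[[0,0,0],[0,0,0],-1],[[0,0,0],[0,0,0],-1],[[0,0,0],[0,0,0],-1],[[0,0,0],[0,0,0],-1],[[0,0,0],[0,0,0],-1]]'
python3 -m handwheel '[[[0,0,-0.3],[0,0,0],-1],[[0,0,-0.6],[0,0,0],-1],[[0,0,-0.9],[0,0,0],-1],[[0,0,-0.99],[0,0,0],-1],[[0,0,-0.99],[0,0,0],-1],[[0,0,-0.99],[0,0,0],-1],[[0,0,-0.99],[0,0,0],-1]]'
python3 -c "
from h import *
to(548,-346.2,155,84.66)"
```

```text
time: 33.52
tcp_pos: [0.3367, 0.3046, 0.038]
eef_rot: [[0.333, 0.943, 0.002], [0.943, -0.333, 0.001], [0.002, 0.002, -1.0]]
contact_force: [-0.2, -1.4, 0.1]
grip_width: 0.852
gripper_force: 0.0
time: 34.1
tcp_pos: [0.3368, 0.3048, 0.0385]
eef_rot: [[0.332, 0.943, 0.003], [0.943, -0.332, 0.002], [0.003, 0.003, -1.0]]
contact_force: [-0.3, -1.2, 5.2]
grip_width: 0.622
gripper_force: 63.6
time: 34.68
tcp_pos: [0.3341, 0.3034, 0.1541]
eef_rot: [[0.332, 0.943, -0.002], [0.943, -0.332, -0.001], [-0.002, -0.002, -1.0]]
contact_force: [-0.1, -0.6, -1.6]
grip_width: 0.623
gripper_force: 63.8
t 34.68 tcp [334.1 303.4 154.1] psi 70.59 tilt [-0.002 -0.001] F [-0.1 -0.6 -1.6] w 0.623 gf 63.8
  shift [-4.514  3.48  -0.006] turn az -0.0391
```

```bash
python3 -m handwheel '[[[-0.2,0.15,0],[0,0,0],-1],[[-0.45,0.35,0],[0,0,0],-1],[[-0.7,0.54,0],[0,0,0],-1],[[-0.9,0.69,0],[0,0,0],-1]]' >/dev/null
python3 -m handwheel '[[[-0.25,0.2,0],[0,0,0],-1],[[-0.5,0.39,0],[0,0,0],-1],[[-0.75,0.58,0],[0,0,0],-1],[[-0.9,0.7,0],[0,0,0],-1]]' >/dev/null
python3 -m handwheel '[[[-0.25,0.2,0],[0,0,0],-1],[[-0.5,0.39,0],[0,0,0],-1],[[-0.75,0.58,0],[0,0,0],-1],[[-0.9,0.7,0],[0,0,0],-1]]' >/dev/null
python3 -m handwheel '[[[-0.25,0.2,0],[0,0,0],-1],[[-0.5,0.39,0],[0,0,0],-1],[[-0.75,0.58,0],[0,0,-0.02],-1],[[-0.9,0.7,0],[0,0,-0.039],-1],[[-0.9,0.7,0],[0,0,-0.039],-1],[[-0.9,0.7,0],[0,0,-0.039],-1],[[-0.9,0.7,0],[0,0,-0.039],-1],[[-0.9,0.7,0],[0,0,-0.039],-1]]' >/dev/null
python3 -c "
from h import *
to(548,-346.2,110,84.66)"
```

```text
t 36.35 tcp [ 506.4 -213.1  154. ] psi 84.61 tilt [-0.002  0.002] F [ 0.9  0.1 -1.5] w 0.622 gf 63.8
  shift [-1.072  0.45   0.364] turn az -0.0001
```

```bash
python3 -m handwheel '[[[-0.3,0.15,0],[0,0,0],-1],[[-0.6,0.3,0],[0,0,0],-1],[[-0.9,0.45,0],[0,0,0],-1],[[-0.98,0.45,0],[0,0,0],-1],[[-0.98,0.45,0],[0,0,0.0],-1],[[-0.98,0.45,0],[0,0,0],-1]]' >/dev/null
python3 -m handwheel '[[[-0.09,0,0.1],[0,0,0],-1],[[-0.09,0,0.3],[0,0,0],-1],[[-0.09,0,0.36],[0,0,0],-1],[[-0.09,0,0.36],[0,0,0],-1],[[-0.09,0,0.36],[0,0,0],-1],[[-0.09,0,0.36],[0,0,0],-1]]' >/dev/null
python3 -c "
from h import *
to(547.3,-345.8,80,84.66)"
```

```text
t 37.35 tcp [ 549.6 -347.4  113.1] psi 84.67 tilt [ 0.001 -0.001] F [-0.5  0.1 -0.8] w 0.628 gf 63.8
  shift [ 0.012 -0.02   0.276] turn az 0.0
```

```bash
python3 -m handwheel '[[[0.012,-0.015,0.1],[0,0,0],-1],[[0.012,-0.015,0.27],[0,0,0],-1],[[0.012,-0.015,0.27],[0,0,0],-1],[[0.012,-0.015,0.27],[0,0,0],-1],[[0.012,-0.015,0.27],[0,0,0],-1]]' >/dev/null
python3 - <<'E'
from h import *
to(547.3,-345.8,64.5,84.66)
f=manip.grab_frame("scene");a=cv2.resize(f["color"][235:335,130:250,::-1],None,fx=4,fy=4,interpolation=cv2.INTER_CUBIC)
cv2.imwrite("pics/p5.png",a)
E
```

```text
t 37.77 tcp [ 547.7 -346.2   80.5] psi 84.63 tilt [ 0. -0.] F [ 0.4 -0.  -2.1] w 0.62 gf 63.8
  shift [ 0.003 -0.004  0.133] turn az -0.0001
```

View pics/p5.png

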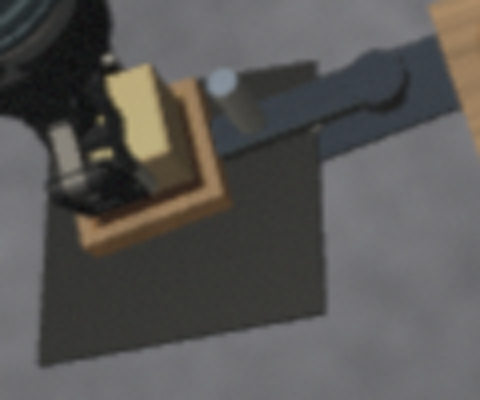

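The crop shows the square cheese right over the pad nest, with its +y side parallel to the rim (200,150). I lower it in small steps.

```bash
python3 -m handwheel '[[[0,0,0.03],[0,0,0],-1],[[0,0,0.06],[0,0,0],-1],[[0,0,0.06],[0,0,0],-1]]'
python3 -m handwheel '[[[0,0,0.02],[0,0,0],-1],[[0,0,0.035],[0,0,0],-1],[[0,0,0.035],[0,0,0],-1]]'
python3 -m handwheel '[[[0,0,0.015],[0,0,0],-1],[[0,0,0.03],[0,0,0],-1],[[0,0,0.03],[0,0,0],-1]]'
```

```text
time: 38.07
tcp_pos: [0.5473, -0.3459, 0.0723]
eef_rot: [[0.094, 0.996, -0.0], [0.996, -0.094, 0.0], [0.0, -0.0, -1.0]]
contact_force: [-1.5, 0.2, -1.9]
grip_width: 0.623
gripper_force: 63.8
time: 38.32
tcp_pos: [0.5472, -0.3458, 0.0679]
eef_rot: [[0.094, 0.996, -0.001], [0.996, -0.094, 0.001], [0.0, -0.001, -1.0]]
contact_force: [0.2, -0.0, -0.9]
grip_width: 0.619
gripper_force: 63.8
time: 38.57
tcp_pos: [0.5475, -0.3461, 0.0648]
eef_rot: [[0.094, 0.996, 0.0], [0.996, -0.094, -0.0], [-0.0, 0.0, -1.0]]
contact_force: [0.8, 0.1, -1.0]
grip_width: 0.623
gripper_force: 63.8
```

```bash
python3 -m handwheel '[[[0,0,0.01],[0,0,0],0.42],[[0,0,0.005],[0,0,0],0.42],[[0,0,0],[0,0,0],0.42],[[0,0,0],[0,0,0],0.42],[[0,0,-0.3],[0,0,0],0.42],[[0,0,-0.6],[0,0,0],0.42],[[0,0,-0.7],[0,0,0],0.8],[[0,0,-0.7],[0,0,0],0.8]]'
python3 -m handwheel '[[[0.1,-0.33,0],[0,0,0],0.8],[[0.2,-0.66,0],[0,0,0],0.8],[[0.2,-0.98,0],[0,0,0],0.8],[[0.2,-0.98,0],[0,0,0.02],0.8],[[0.2,-0.98,0],[0,0,0.04],0.8],[[0.2,-0.98,0],[0,0,0.06],0.8],[[0.2,-0.98,0],[0,0,0.08],0.8],[[0.2,-0.98,0],[0,0,0.1],0.8],[[0.2,-0.98,0],[0,0,0.12],0.8],[[0.2,-0.98,0],[0,0,0.14],0.8],[[0.2,-0.98,0],[0,0,0.16],0.8],[[0.2,-0.98,0],[0,0,0.18],0.8]]' >/dev/null
python3 -m handwheel '[[[0,0,0],[0,0,0.02],0.8],[[0,0,0],[0,0,0.04],0.8],[[0,0,0],[0,0,0.06],0.8],[[0,0,0],[0,0,0.07],0.8],[[0,0,0],[0,0,0.07],0.8],[[0,0,0],[0,0,0.07],0.8]]' >/dev/null
python3 - <<'E'
from h import *
to(351,-304.9,120,-5.34);cheeses((.044,.070,.076))
E
```

```text
time: 39.23
tcp_pos: [0.5499, -0.3481, 0.1544]
eef_rot: [[0.093, 0.996, 0.007], [0.996, -0.093, -0.006], [-0.006, 0.007, -1.0]]
contact_force: [0.4, -0.3, 0.1]
grip_width: 0.899
gripper_force: 0.0
t 40.73 tcp [ 432.3 -310.7  148.2] psi -4.9 tilt [-0.001  0.001] F [ 0.9 -0.4 -0.1] w 0.898 gf 0.0
  shift [-0.679  0.01   0.235] turn az 0.0012
scene z 0.044 [ 539.6 -347.1] wh [71.5 82.1] ang 85.0
scene z 0.07 [ 553.7 -342. ] wh [69.2 79.4] ang 85.0
scene z 0.076 [ 557.  -340.8] wh [68.6 78.8] ang 85.0
scene z 0.044 [ 354.5 -309.6] wh [59.3 47.7] ang 7.4
scene z 0.07 [ 374.7 -305.6] wh [57.4 46.2] ang 7.4
scene z 0.076 [ 379.4 -304.7] wh [56.9 45.8] ang 7.4
top z 0.044 [ 551.7 -355.6] wh [51.2 54.2] ang 84.7
top z 0.07 [ 547.8 -346.7] wh [50.  52.9] ang 84.7
top z 0.076 [ 546.9 -344.6] wh [49.7 52.6] ang 84.7
top z 0.044 [ 672.5 -139. ] wh [88.  44.4] ang 83.7
top z 0.07 [ 665.6 -135.4] wh [85.9 43.3] ang 83.7
top z 0.076 [ 664.  -134.6] wh [85.4 43.1] ang 83.7
top z 0.044 [679.8 -40.8] wh [88.8 42.6] ang 84.8
top z 0.07 [672.7 -39.6] wh [86.7 41.5] ang 84.8
top z 0.076 [671.1 -39.3] wh [86.2 41.3] ang 84.8
top z 0.044 [691.8  57.3] wh [84.7 45.9] ang 84.7
top z 0.07 [684.5  56.1] wh [82.7 44.7] ang 84.7
top z 0.076 [682.8  55.9] wh [82.2 44.5] ang 84.7
```

```bash
python3 -m handwheel '[[[-0.33,0.01,0],[0,0,0],0.8],[[-0.66,0.01,0],[0,0,0],0.8],[[-0.67,0.01,0.2],[0,0,0],0.8],[[-0.67,0.01,0.23],[0,0,0],0.8],[[-0.67,0.01,0.23],[0,0,0],0.8],[[-0.67,0.01,0.23],[0,0,0],0.8],[[-0.67,0.01,0.23],[0,0,0],0.8]]' >/dev/null
python3 -c "
from h import *
to(351,-304.9,37,-5.34)"
```

```text
t 41.42 tcp [ 353.5 -305.8  121.9] psi -4.96 tilt [ 0.001 -0.001] F [-0.4 -0.3  0.9] w 0.904 gf 0.0
  shift [-0.022 -0.006  0.708] turn az 0.0011
```

```bash
python3 -m handwheel '[[[-0.02,-0.006,0.3],[0,0,0.001],0.8],[[-0.02,-0.006,0.6],[0,0,0.001],0.8],[[-0.02,-0.006,0.7],[0,0,0.001],0.8],[[-0.02,-0.006,0.7],[0,0,0.001],0.8],[[-0.02,-0.006,0.7],[0,0,0.001],0.8],[[-0.02,-0.006,0.7],[0,0,0.001],0.8]]'
python3 -m handwheel '[[[0,0,0],[0,0,0],-1],[[0,0,0],[0,0,0],-1],[[0,0,0],[0,0,0],-1],[[0,0,0],[0,0,0],-1],[[0,0,0],[0,0,0],-1],[[0,0,0],[0,0,0],-1],[[0,0,0],[0,0,0],-1]]'
python3 -m handwheel '[[[0,0,-0.3],[0,0,0],-1],[[0,0,-0.6],[0,0,0],-1],[[0,0,-0.9],[0,0,0],-1],[[0,0,-0.9],[0,0,0],-1],[[0,0,-0.9],[0,0,0],-1],[[0,0,-0.9],[0,0,0],-1]]'
python3 -c "
from h import *
to(583,-125.9,145,-5.34)"
```

```text
time: 41.92
tcp_pos: [0.3513, -0.3054, 0.0386]
eef_rot: [[0.996, -0.093, 0.001], [-0.093, -0.996, -0.002], [0.002, 0.002, -1.0]]
contact_force: [0.3, 0.3, -0.2]
grip_width: 0.899
gripper_force: 0.0
time: 42.5
tcp_pos: [0.3513, -0.3057, 0.0394]
eef_rot: [[0.996, -0.094, 0.002], [-0.094, -0.996, -0.003], [0.003, 0.003, -1.0]]
contact_force: [-0.8, 1.2, 6.6]
grip_width: 0.701
gripper_force: 64.0
time: 43.0
tcp_pos: [0.3501, -0.3042, 0.1456]
eef_rot: [[0.996, -0.094, 0.001], [-0.094, -0.996, -0.001], [0.001, 0.001, -1.0]]
contact_force: [-0.5, 0.8, -1.8]
grip_width: 0.707
gripper_force: 66.2
t 43.0 tcp [ 350.1 -304.2  145.6] psi -5.38 tilt [ 0.001 -0.001] F [-0.5  0.8 -1.8] w 0.707 gf 66.2
  shift [ 1.793 -1.661  0.005] turn az -0.0001
```

```bash
python3 -m handwheel '[[[0.22,-0.2,0],[0,0,0],-1],[[0.44,-0.4,0],[0,0,0],-1],[[0.66,-0.6,0],[0,0,0],-1],[[0.9,-0.83,0],[0,0,0],-1],[[0.9,-0.83,0],[0,0,0],-1]]' >/dev/null
python3 -m handwheel '[[[0.22,-0.2,0],[0,0,0],-1],[[0.44,-0.4,0],[0,0,0],-1],[[0.66,-0.6,0],[0,0,0],-1],[[0.85,-0.8,0],[0,0,0],-1],[[0.85,-0.8,0],[0,0,0],-1],[[0.85,-0.8,0],[0,0,0],-1],[[0.85,-0.8,0],[0,0,0],-1],[[0.85,-0.8,0],[0,0,0],-1]]' >/dev/null
python3 -c "
from h import *
to(583,-126.2,95,-5.34)"
```

```text
t 44.08 tcp [ 576.2 -129.6  144. ] psi -5.44 tilt [-0.003  0.001] F [ 0.3  0.2 -1.3] w 0.705 gf 66.0
  shift [ 0.055 -0.034  0.408] turn az -0.0003
```

```bash
python3 -m handwheel '[[[0.055,-0.034,0.2],[0,0,0],-1],[[0.055,-0.034,0.4],[0,0,0],-1],[[0.055,-0.034,0.4],[0,0,0],-1],[[0.055,-0.034,0.4],[0,0,0],-1],[[0.055,-0.034,0.4],[0,0,0],-1],[[0.055,-0.034,0.4],[0,0,0],-1]]' >/dev/null
python3 -c "
from h import *
to(583,-126.2,81,-5.34)"
```

```text
t 44.58 tcp [ 585.2 -126.8   99. ] psi -5.43 tilt [ 0.002 -0.001] F [ 0.8 -0.  -0.6] w 0.705 gf 66.0
  shift [-0.019 -0.003  0.15 ] turn az -0.0003
```

```bash
python3 -m handwheel '[[[-0.016,-0.003,0],[0,0,0],-1],[[-0.016,-0.003,0.07],[0,0,0],-1],[[-0.016,-0.003,0.14],[0,0,0],-1],[[-0.016,-0.003,0.14],[0,0,0],-1],[[-0.016,-0.003,0.14],[0,0,0],-1],[[-0.016,-0.003,0.14],[0,0,0],-1]]'
python3 -m handwheel '[[[0,0,0.02],[0,0,0],-1],[[0,0,0.04],[0,0,0],-1],[[0,0,0.04],[0,0,0],-1]]'
python3 -m handwheel '[[[0,0,0.02],[0,0,0],-1],[[0,0,0.03],[0,0,0],-1],[[0,0,0.03],[0,0,0],-1]]'
```

```text
time: 45.08
tcp_pos: [0.5824, -0.1252, 0.0801]
eef_rot: [[0.996, -0.094, -0.001], [-0.094, -0.996, 0.0], [-0.001, -0.0, -1.0]]
contact_force: [-0.3, -0.7, -2.0]
grip_width: 0.707
gripper_force: 66.0
time: 45.33
tcp_pos: [0.5823, -0.1251, 0.0751]
eef_rot: [[0.996, -0.094, -0.001], [-0.094, -0.996, 0.0], [-0.001, -0.0, -1.0]]
contact_force: [0.2, 0.8, -2.3]
grip_width: 0.704
gripper_force: 66.0
time: 45.58
tcp_pos: [0.5824, -0.1252, 0.0717]
eef_rot: [[0.996, -0.094, -0.001], [-0.094, -0.996, 0.0], [-0.001, -0.0, -1.0]]
contact_force: [0.8, -0.5, -1.2]
grip_width: 0.707
gripper_force: 66.0
```

Seated, with the bottom at about 32 mm. I release, lift well clear, back away and check everything.

```bash
python3 -m handwheel '[[[0,0,0],[0,0,0],0.6],[[0,0,0],[0,0,0],0.6],[[0,0,0],[0,0,0],0.6],[[0,0,0],[0,0,0],0.6],[[0,0,-0.3],[0,0,0],0.6],[[0,0,-0.6],[0,0,0],0.6],[[0,0,-0.99],[0,0,0],0.6],[[0,0,-0.99],[0,0,0],0.6]]' >/dev/null
python3 -m handwheel '[[[-0.33,0,0],[0,0,0],0.6],[[-0.66,0,0],[0,0,0],0.6],[[-0.99,0,0],[0,0,0],0.6],[[-0.99,0,0],[0,0,0],0.6]]' >/dev/null
python3 -m handwheel '[[[-0.3,0,0],[0,0,0],0.6],[[-0.6,0,0],[0,0,0],0.6],[[-0.9,0,0],[0,0,0],0.6],[[-0.9,0,0],[0,0,0],0.6],[[-0.9,0,0],[0,0,0],0.6],[[-0.9,0,0],[0,0,0],0.6],[[-0.9,0,0],[0,0,0],0.6]]' >/dev/null
python3 - <<'E'
from h import *
to(400,-100,200,-5)
for n,(x,y,w,h) in dict(scene=(130,190,310,150),top=(185,85,300,150)).items():
    f=manip.grab_frame(n);globals()[n]=cv2.resize(f["color"][y:y+h,x:x+w,::-1],(780,int(h*780/w)//1),interpolation=cv2.INTER_CUBIC)
v=np.vstack([scene,top]);print(v.shape)
cv2.imwrite("pics/end.png",cv2.resize(v,None,fx=.77,fy=.77,interpolation=cv2.INTER_AREA))
cheeses((.076,.070))
E
```

```text
t 47.17 tcp [ 358.  -104.6  191.6] psi -5.39 tilt [ 0.002 -0.001] F [0.2 0.3 0.4] w 0.801 gf 0.0
  shift [ 0.345 -0.071 -0.07 ] turn az -0.0011
(767, 780, 3)
scene z 0.076 [ 552.9 -345.1] wh [52.9 78.2] ang 84.9
scene z 0.07 [ 549.6 -346.3] wh [53.3 78.8] ang 84.9
top z 0.076 [ 546.9 -344.5] wh [48.6 51.5] ang 85.1
top z 0.07 [ 547.8 -346.6] wh [48.9 51.8] ang 85.1
top z 0.076 [ 582.8 -125.6] wh [57.1 58.4] ang 87.2
top z 0.07 [ 584.  -126.4] wh [57.5 58.7] ang 87.2
top z 0.076 [ 663.6 -134.2] wh [83.4 41. ] ang 84.1
top z 0.07 [ 665.2 -135.1] wh [83.9 41.3] ang 84.1
top z 0.076 [671. -39.] wh [82.6 40. ] ang 84.6
top z 0.07 [672.6 -39.3] wh [83.  40.3] ang 84.6
top z 0.076 [682.2  55.7] wh [81.9 40.9] ang 84.7
top z 0.07 [683.9  56. ] wh [82.3 41.2] ang 84.7
```

View pics/end.png

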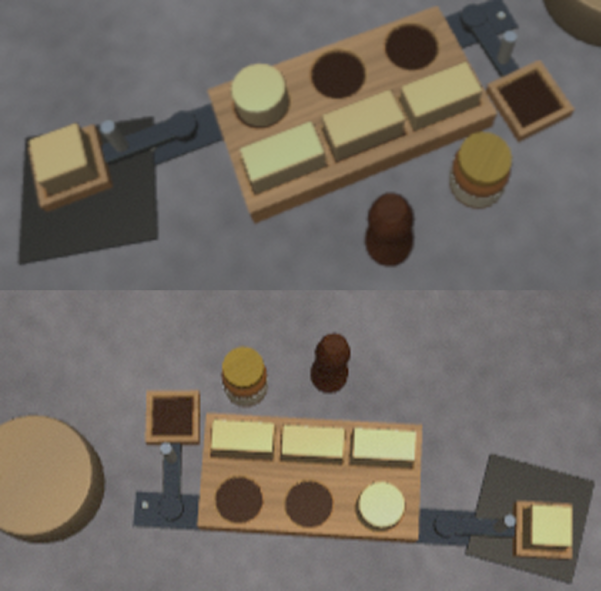

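All five cheeses sit flat in their places, the right bracket is out and the left is folded. I run a quick before/after check on the bystanders, then hand in.

Run:
```python
from h import *
import pickle
a=pickle.load(open("f0.pkl","rb"))["top"]["color"].astype(int);b=manip.grab_frame("top")["color"].astype(int)
D=[abs(a[y:y+h,x:x+w]-b[y:y+h,x:x+w]).mean().round(2) for x,y,w,h in((165,140,80,80),(290,105,34,35),(335,100,30,40),(250,130,36,75))]
print(D)
if max(D)<6: print(manip.sign_off())
```

```text
[np.float64(1.89), np.float64(2.01), np.float64(2.49), np.float64(2.15)]
the job is handed in; nothing more can be done
None
```

The job is handed in: the right bracket is out at its stop and the left is still folded. The square cheese sits in the right pad, and the three oblongs and the one round sit flat in their nests. The wheel, jar and mill did not shift. The first oblong caught on its nest's edge at first and had to be gripped again to seat it.

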